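# Load the curing unit and wind its sled home

### The arm

A 6-joint arm with a two-finger parallel gripper is mounted at the origin on the work surface. World frame = base frame: x ahead of the robot, y to its left, z up, the work surface at z = 0. Lengths are in m, angles in rad, forces in N, time in s.
With the tool pointing down it reaches from about 0.425 to 0.95 m from the base axis. Payload 3.5 kg.
Tool frame: the origin (TCP) lies on the centre line of the jaws, within the pads' length; the fingertips stand 14 mm ahead of it and the grasp point (between the pads) lies 5 mm behind it (tips_ahead is the distance from the TCP to the fingertips, in m); y points along the fingers, z is the direction in which the jaws open and shut, and the axes are right-handed (so a half turn about y gives the same grasp; the last joint's range is limited). The gripper opens to 85 mm and grips with 20 to 120 N. Pads are 22 mm wide; open, the fingers measure 114 mm over their backs; the gripper's body (76 mm by 85 mm) begins 54 mm behind the grasp point. The pads swing forward as they close: fully open they stand 13 mm farther back than shut.
Start: joints at [-1.307, 0.286, 1.577, -0, 1.279, -0.15], TCP at [0.271, -0.618, 0.219] pointing down, gripper open.
Joint ranges: [-2.77, 2.77], [-0.9, 2.22], [0.21, 2.48], [-1.53, 4.67], [0.24, 2.81], [-2.84, 2.84]. Speed limits (rad/s): [2.79, 2.79, 3.14, 3.14, 3.14, 3.14].

### API

Orientations are given as a unit quaternion [x, y, z, w].
In Python, from plant import get_state, read_camera, sign_off, tips_ahead gives the robot as it stands.
- The arm moves only by the tool send_rows, never from a script. Its argument "plan" is a list of rows, each a list of 2 entries, a list of its own where there are three numbers: the shift along the tool's x, y, z in units of 12 cm (1.0 is 12 cm), then the turn, a rotation vector about the tool's x, y, z in units of 360 degrees (1.0 is 360 degrees). In form: [[[tx, ty, tz], [rx, ry, rz]], ...]. A call has 1 to 12 rows; each row shifts and turns the commanded pose from where the row before left it, along the tool's axes as they then stand; what a row does not reach is not made up. A row lasts 1/10 s, in which the tool goes at most 50 mm and 8.59 degrees, less where a joint would pass 70% of its speed; a pose out of reach is approached as far as the arm can. A call with a number of a shift or a turn outside -1 to 1 is refused whole. A call with a gripper value outside its range is refused whole. "gripper" is the closure, from 0 (fully open) to 1 (shut), set as the call begins (left out, the last holds). The fingers move at their own pace and stop on an object; "grip_force" is the grip in N (left out, the last holds). Time passes only in rows, so rows that do not move let the fingers close. It gives the time, the measured TCP pose, the force and the opening at its end, in the units of the state.
- get_state(): the state, without advancing time (a new reading comes with each control period).
- read_camera(name): name is "scene" or "top" or "wrist"; returns a dict with "img" (400x640x3 uint8, blue, green, red), "fx", "fy", "cx", "cy" (pixels), "world_from_camera" (4x4, takes a point from camera to world coordinates); the wrist camera has in their place "mount" (4x4, takes a point from camera to tool coordinates, whose origin is the TCP and whose axes are the tool frame's). Camera axes: x right, y down, z forward; pixel columns grow to the right and rows downward; lengths in m; the calibration is good to about 2 mm. The wrist camera is an equidistant fisheye: a pixel r from the principal point sees the ray r / f radians off the axis. A picture is of the moment at which its call begins: read the wrist's pose just before it. There is no depth.
- sign_off(): hands the job in, once; it reports no verdict.
The state is a dict: "time": time; "qpos": joint angles; "dq": joint speeds; "joint_efforts": joint torques, N m; "eef_pos": TCP position; "tcp_rot": TCP orientation; "contact_force": force on the tool from outside, world axes, zero at the start; "wrist_torque": the same for the moment, N m; "opening": opening from 0.0 (shut) to 1.0 (fully open).
Only numpy, scipy, OpenCV 4.12 (cv2) and the standard library are available. Lean on these libraries where they do the work, as an engineer would, in place of code of your own. Each camera call takes 0.05 s, during which the arm holds its last target. There are 200 camera calls.

### The job

Free the curing unit's sled with its cam lever and wind it all the way out by the crank, holding the crank's loose sleeve all the while. Slide every mould barrel on the bench sideways into a slot of the sled, foot flange under the slotted plate and pushed fully back, then wind the loaded sled all the way home under the hood, again keeping hold of the sleeve, and lock it with the cam lever. Leave the jar, the carton and the mallet alone.

Things in the scene. Friction and masses are not known exactly. Their poses are not given: they have to be found in the camera images.
- unit: bench curing unit, fixed: grey base plate 12 mm thick (x -135 to 100, y -230 to 165 mm in its frame), sled in the middle, white hood with amber roof at the far side (x 15 to 91, y -108 to 108, top at 123 mm, open to the robot), crank on the right (-y), cam lever on the left (+y). Origin on the table; x away from the robot, y left, z up; place and yaw vary.
- sled (a joint): how far the sled is wound out towards the robot (the unit's -x), m: 0 = home under the hood, 0.095 = fully out. Driven by the crank, 10 mm per rad; it resists being pushed with about 30 N. The barrels (tops 105 mm above the table when in the sled) pass under the hood's roof (underside 118 mm).
- crank (a joint): crank angle, rad: 0 with the sled home (arm points along the unit's -x), turns counter-clockwise seen from above up to the stop at 9.5 (about one and a half turns) with the sled fully out. Stays where it is left; needs about 6 N at the sleeve.
- crank_axis (a point): point on the crank's vertical axis, at the height of the sleeve's middle (136 mm above the table), at x -30, y -185 mm in the unit's frame. Its axes are the unit's.
- sleeve: the crank's loose grip: black upright sleeve 22 mm diameter, 52 mm high (110 to 162 mm above the table), spins freely on its pin, 50 mm from the crank axis. Origin: its centre. At crank angle a its centre lies from the axis in the direction (-cos a, -sin a) in the unit's frame. The flat steel crank arm is just below it (top 107 mm).
- lever (a joint): cam lever angle, rad: 0 = locked (its bolt stands across the sled's front edge, its arm points along the unit's -x), grows clockwise seen from above to 1.57 = freed (arm points along the unit's +y). Stays where it is left; 1.5 N at the peg. It can be closed only with the sled home.
- lever_axis (a point): point on the lever's vertical axis, 85 mm above the table (the height to hold the peg), at x -34, y 125 mm in the unit's frame. Its axes are the unit's.
- lever_peg (a point): centre of the lever's upright black round peg, 16 mm diameter, 46 mm high (61 to 107 mm above the table), 75 mm from the lever's axis; this point is 85 mm above the table. At lever angle b it lies from the axis in the direction (-cos b, sin b) in the unit's frame.
- slot_left (a point): seat of the left slot of the sled (left is the unit's +y): the point on the top face of the sled's deck where a fully seated barrel's underside centre lies (0.5 mm play); moves with the sled, 30 mm above the table. Axes as the unit's: x points into the slot, z up. A barrel set down on the bare deck 47 mm before the seat (-x) just clears the plate. In the unit's frame it is at x = 45 mm less the sled's travel, y = 56 mm.
- slot_mid (a point): seat of the middle slot of the sled (left is the unit's +y): the point on the top face of the sled's deck where a fully seated barrel's underside centre lies (0.5 mm play); moves with the sled, 30 mm above the table. Axes as the unit's: x points into the slot, z up. A barrel set down on the bare deck 47 mm before the seat (-x) just clears the plate. In the unit's frame it is at x = 45 mm less the sled's travel, y = 0 mm.
- slot_right (a point): seat of the right slot of the sled (left is the unit's +y): the point on the top face of the sled's deck where a fully seated barrel's underside centre lies (0.5 mm play); moves with the sled, 30 mm above the table. Axes as the unit's: x points into the slot, z up. A barrel set down on the bare deck 47 mm before the seat (-x) just clears the plate. In the unit's frame it is at x = 45 mm less the sled's travel, y = -56 mm.
- plate (a point): middle of the upper front edge of the sled's slotted steel plate, which lies level over the sled's deck: 6 mm thick, underside 9 mm and top 15 mm over the deck, so a barrel's flange (6 mm) slides beneath it. Three slots 29 mm wide side by side, open to the unit's -x, the tongues between them round-ended (flared mouths); the front edge is 22 mm before the seats. Bare deck runs to 70 mm before the seats.
- barrel1: flanged mould barrel standing upright: round body 24 mm diameter (black, metal rim at the top), 75 mm high over all, on a round foot flange 44 mm diameter and 6 mm thick; 140 g, bottom-heavy. Origin: centre of its underside, z up its axis. Starts standing on the table beside the unit (left or right). Two or three barrels are present; an absent one reads None.
- barrel2: flanged mould barrel standing upright: round body 24 mm diameter (black, metal rim at the top), 75 mm high over all, on a round foot flange 44 mm diameter and 6 mm thick; 140 g, bottom-heavy. Origin: centre of its underside, z up its axis. Starts standing on the table beside the unit (left or right). Two or three barrels are present; an absent one reads None.
- barrel3: flanged mould barrel standing upright: round body 24 mm diameter (black, metal rim at the top), 75 mm high over all, on a round foot flange 44 mm diameter and 6 mm thick; 140 g, bottom-heavy. Origin: centre of its underside, z up its axis. Starts standing on the table beside the unit (left or right). Two or three barrels are present; an absent one reads None.
- jar: bystander: lidded amber jar, 64 mm diameter, 85 mm high, near the far left corner of the unit. Origin: centre of its underside.
- carton: bystander: open cardboard box 150 x 110 x 100 mm, near the right side of the unit. Origin: centre of its underside.
- mallet: bystander: wooden mallet 240 mm long lying far on the left. Origin: its middle, at the underside.
There are look-alikes about, which are no part of the job. What is shaped like the barrel1 but purple is not meant.

How it is judged:
By the outcome, as a careful person would: the job done as asked, in the order asked, and still so for the second after the job is handed in, with the robot touching nothing.
Of barrel1, barrel2, barrel3 only 2 to 3 are there at a start; the rules pass over those that are not, and their reading is None.
At some moment in a run one of barrel1, barrel2, barrel3 may be knocked a few centimetres aside while the robot is not near it.
Once in a run the grip may slacken for a moment while it holds something.
It also fails if it takes over 210 s, if anything falls off the work surface, if the arm or the gripper's body presses on something with over 40 N, if the wrist force passes 120 N, or if a joint passes its speed limit or range.

## Working session

There is one attempt and no reset: what is moved stays moved. The work goes in short steps, Python scripts to look and compute and a tool call to move; the robot and the scene stay as the last step left them, time stands still between calls to the robot, and variables do not carry over. Pictures are saved under pics/ and viewed, about 12 in all and at most 16, crops included, and the job is handed in when it is done.

Besides the shell and the picture viewer there is one more tool, called after "Request:" as a command line: name --argument value ..., lists and objects as JSON in quotes. send_rows: Moves the arm, as the interface text tells. Its arguments: {"type":"object","properties":{"plan":{"type":"array"},"gripper":{"type":"number"},"grip_force":{"type":"number"}},"required":["plan"]}

```bash
mkdir -p pics; ls
cat > h.py <<'E'
import numpy as np, cv2
from scipy.spatial.transform import Rotation as R
from plant import get_state, read_camera, sign_off, tips_ahead
E
python3 - <<'E'
from h import *
s=get_state(); print(s); print(tips_ahead)
for n in ("scene","top"):
    c=read_camera(n); cv2.imwrite(f"pics/{n}0.png",c["img"]); print(n,{k:v for k,v in c.items() if k!="img"})
    np.save(f"{n}.npy",{k:v for k,v in c.items()},allow_pickle=True)
c=read_camera("wrist"); print({k:v for k,v in c.items() if k!="img"})
E
```

```text
pics
{'time': 0.0, 'qpos': array([-1.30697156e+00,  2.87175184e-01,  1.57818872e+00,  2.19170653e-05,
        1.27857232e+00, -1.50001093e-01]), 'dq': array([ 0.00030486, -0.00043015, -0.00106224,  0.00010409,  0.00146385,
       -0.00049661]), 'joint_efforts': array([-1.08464075e-03, -4.05986595e+01, -2.92627305e+01, -1.57186714e-04,
        5.83617380e-03,  5.68864166e-06]), 'eef_pos': array([ 0.2712789 , -0.61734111,  0.21723451]), 'tcp_rot': array([-0.14530521,  0.69285168, -0.69119637,  0.14522576]), 'contact_force': array([ 0.04802676, -0.39362054,  0.39811865]), 'wrist_torque': array([-0.0060196 ,  0.01803241,  0.02736257]), 'opening': 1.0033779167248338}
0.014
scene {'fx': 428.768690395176, 'fy': 428.768690395176, 'cx': 322.7012951148611, 'cy': 199.89111336114902, 'world_from_camera': array([[-0.1234685 ,  0.68969075, -0.71349996,  1.38246305],
       [ 0.99233425,  0.08966304, -0.08504871,  0.15047172],
       [ 0.00531727, -0.71853128, -0.69547432,  0.92857252],
       [ 0.        ,  0.        ,  0.        ,  1.        ]])}
top {'fx': 475.39447936655336, 'fy': 475.39447936655336, 'cx': 317.74487801839354, 'cy': 193.88070407164355, 'world_from_camera': array([[-0.02654045, -0.98924098,  0.14386761,  0.35980516],
       [-0.99963873,  0.02565293, -0.00802081,  0.0599391 ],
       [ 0.00424389, -0.14402851, -0.98956444,  1.44119625],
       [ 0.        ,  0.        ,  0.        ,  1.        ]])}
{'fx': 309.70691628693146, 'fy': 309.70691628693146, 'cx': 322.433957147377, 'cy': 203.34664667054287, 'mount': array([[ 7.09412689e-04,  9.61196904e-01,  2.75862300e-01,
        -6.96301262e-02],
       [ 1.62469047e-03, -2.75863113e-01,  9.61195559e-01,
        -1.54450361e-01],
       [ 9.99998429e-01, -2.33693478e-04, -1.75734824e-03,
         1.20960103e-04],
       [ 0.00000000e+00,  0.00000000e+00,  0.00000000e+00,
         1.00000000e+00]])}
```

View pics/scene0.png

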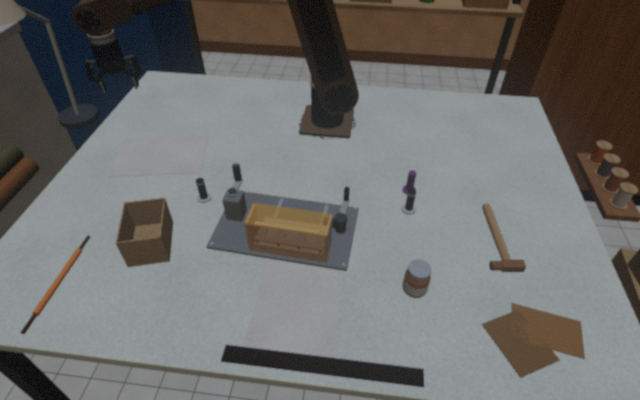

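View pics/top0.png

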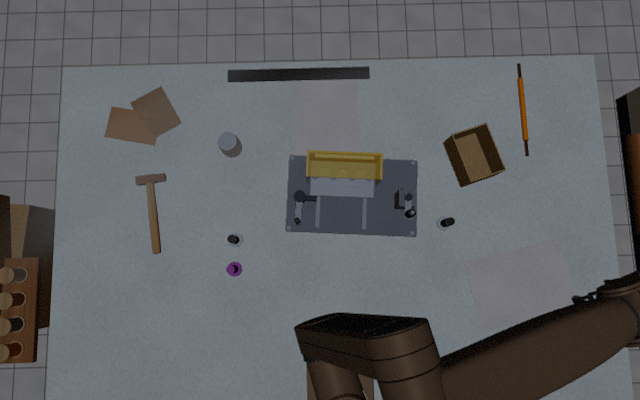

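Two black barrels are visible: top image (234,239) and (446,222). The purple look-alike is at (234,269). I'll enlarge the unit.

Run:
```python
from h import *
im=np.load("top.npy",allow_pickle=True).item()["img"]
c=cv2.resize(im[140:265,215:475],None,fx=3,fy=3,interpolation=cv2.INTER_CUBIC)
c=cv2.convertScaleAbs(c,alpha=1.6); cv2.imwrite("pics/top0c.png",c)
```

```text
(no output)
```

View pics/top0c.png

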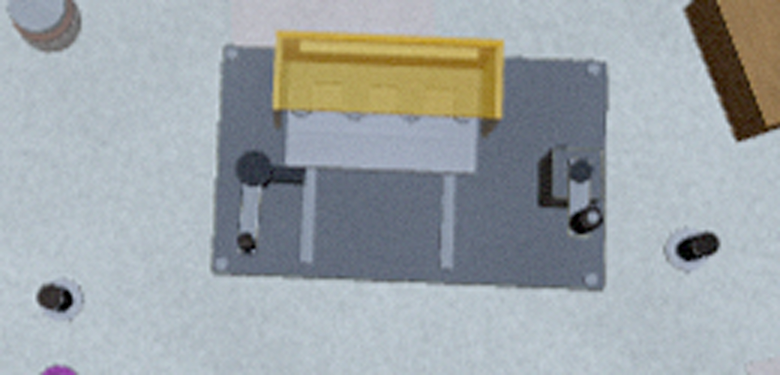

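```bash
cat >> h.py <<'E'
def proj(c,p):
    T=np.linalg.inv(c["world_from_camera"]); q=T[:3,:3]@np.asarray(p)+T[:3,3]
    return np.array([c["fx"]*q[0]/q[2]+c["cx"], c["fy"]*q[1]/q[2]+c["cy"]])
def back(c,uv,z):
    T=c["world_from_camera"]; d=T[:3,:3]@np.array([(uv[0]-c["cx"])/c["fx"],(uv[1]-c["cy"])/c["fy"],1])
    return T[:3,3]+d*(z-T[2,3])/d[2]
def wback(c,s,uv,z):
    M=c["mount"]; Rw=R.from_quat(s["tcp_rot"]).as_matrix()
    a=np.array([uv[0]-c["cx"],uv[1]-c["cy"]]); r=np.hypot(*a); th=r/c["fx"]
    d=np.array([*(a/max(r,1e-9)*np.sin(th)),np.cos(th)]); d=Rw@M[:3,:3]@d
    o=s["eef_pos"]+Rw@M[:3,3]; return o+d*(z-o[2])/d[2]
def wproj(c,s,p):
    M=c["mount"]; Rw=R.from_quat(s["tcp_rot"]).as_matrix()
    o=s["eef_pos"]+Rw@M[:3,3]; d=(Rw@M[:3,:3]).T@(np.asarray(p)-o)
    th=np.arctan2(np.hypot(d[0],d[1]),d[2]); h=np.hypot(d[0],d[1])
    return np.array([c["cx"],c["cy"]])+c["fx"]*th*d[:2]/h
def u2w(U,p):
    x,y,a=U; c,s=np.cos(a),np.sin(a)
    return np.array([x+c*p[0]-s*p[1], y+s*p[0]+c*p[1], p[2]])
E
python3 - <<'E'
from h import *
from scipy.optimize import least_squares
c=np.load("top.npy",allow_pickle=True).item()
pts=[((222,45),(.1,.165,.012)),((608,61),(.1,-.230,.012)),((605,290),(-.135,-.23,.012)),((212,272),(-.135,.165,.012)),
((276,30),(.091,.108,.123)),((502,40),(.091,-.108,.123))]
o=np.array([215,140])
f=lambda U:np.concatenate([proj(c,u2w(U,p))-(np.array(q)/3+o) for q,p in pts])
r=least_squares(f,[.5,0,0]); print(r.x,np.degrees(r.x[2]),r.fun.round(1))
print("sleeve",u2w(r.x,(-.08,-.185,.136)),"px",(proj(c,u2w(r.x,(-.08,-.185,.162)))-o)*3)
print("peg",(proj(c,u2w(r.x,(-.109,.125,.107)))-o)*3, u2w(r.x,(-.109,.125,.085)))
for n,b,t in (("L",(62,299),(44,297)),("R",(688,250),(712,243))):
    print(n,back(c,np.array(b)/3+o,.004),back(c,np.array(t)/3+o,.075))
print("purple",back(c,(234,269),.04),"jar",back(c,(228,140),.085))
s=get_state(); print(R.from_quat(s["tcp_rot"]).as_matrix().round(3))
E
```

```text
[ 0.58022166 -0.02474965 -0.06825836] -3.91091587016434 [ 0.1 -0.2 -0.1 -0.2  0.   0.1 -0.5  0.6 -0.1 -0.1  0.5 -0.2]
sleeve [ 0.48778996 -0.20386241  0.136     ] px [590.81656061 218.03600402]
peg [248.19853405 241.07589277] [0.48000116 0.10739365 0.085     ]
L [0.43591024 0.2990122  0.004     ] [0.43450468 0.30435386 0.075     ]
R [ 0.46861953 -0.33290193  0.004     ] [ 0.46936862 -0.33702027  0.075     ]
purple [0.34905608 0.29801215 0.04      ] jar [0.72320212 0.30747378 0.085     ]
[[-0.916 -0.     0.402]
 [-0.402  0.002 -0.916]
 [-0.    -1.    -0.002]]
```

```bash
cat >> h.py <<'E'
U=np.array([0.5802,-0.0247,-0.0683])
def rot(yaw): # jaw axis (tool z) at yaw, pointing down
    z=np.array([np.cos(yaw),np.sin(yaw),0]); y=np.array([0,0,-1.]); return R.from_matrix(np.column_stack([np.cross(y,z),y,z]))
def path(wps, yaws, ns, start=None):
    """rows from the measured pose through world waypoints"""
    s=get_state(); p=s["eef_pos"] if start is None else np.array(start); q=R.from_quat(s["tcp_rot"]); out=[]
    for w,yw,n in zip(wps,yaws,ns):
        w=np.array(w); rv=(q.inv()*rot(yw)).as_rotvec(); d=(w-p)/n
        for i in range(n):
            qi=q*R.from_rotvec(rv*i/n)
            out.append([ (qi.inv().apply(d)/.12).round(3).tolist(), (rv/n/(2*np.pi)).round(4).tolist()])
        p=w; q=rot(yw)
    for i in range(0,len(out),12): print(str(out[i:i+12]).replace(" ",""))
E
python3 - <<'E'
from h import *
y=U[2]
p=u2w(U,(-.109,.125,.08)); print(p)
path([(0.40,-0.42,.24),(p[0],p[1],.24)],[-.55,y],[8,16])
E
```

```text
[0.479985   0.10744747 0.08      ]
[[[-0.205,-0.023,-0.135],[0.0,-0.0121,-0.0]],[[-0.215,-0.023,-0.119],[0.0,-0.0121,-0.0]],[[-0.223,-0.023,-0.102],[0.0,-0.0121,-0.0]],[[-0.231,-0.023,-0.085],[0.0,-0.0121,-0.0]],[[-0.236,-0.023,-0.067],[0.0,-0.0121,-0.0]],[[-0.241,-0.023,-0.049],[0.0,-0.0121,-0.0]],[[-0.244,-0.023,-0.03],[0.0,-0.0121,-0.0]],[[-0.245,-0.023,-0.012],[0.0,-0.0121,-0.0]],[[-0.256,-0.0,-0.108],[0.0,-0.0048,0.0]],[[-0.259,0.0,-0.1],[0.0,-0.0048,0.0]],[[-0.262,0.0,-0.092],[0.0,-0.0048,0.0]],[[-0.265,0.0,-0.085],[0.0,-0.0048,0.0]]]
[[[-0.267,0.0,-0.077],[0.0,-0.0048,0.0]],[[-0.269,0.0,-0.068],[0.0,-0.0048,0.0]],[[-0.271,0.0,-0.06],[0.0,-0.0048,0.0]],[[-0.273,0.0,-0.052],[0.0,-0.0048,0.0]],[[-0.274,0.0,-0.044],[0.0,-0.0048,0.0]],[[-0.276,0.0,-0.036],[0.0,-0.0048,0.0]],[[-0.277,0.0,-0.027],[0.0,-0.0048,0.0]],[[-0.277,0.0,-0.019],[0.0,-0.0048,0.0]],[[-0.278,0.0,-0.011],[0.0,-0.0048,0.0]],[[-0.278,0.0,-0.002],[0.0,-0.0048,0.0]],[[-0.278,0.0,0.006],[0.0,-0.0048,0.0]],[[-0.277,0.0,0.014],[0.0,-0.0048,0.0]]]
```

Request:
send_rows --plan '[[[-0.205, -0.023, -0.135], [0, -0.0121, 0]], [[-0.215, -0.023, -0.119], [0, -0.0121, 0]], [[-0.223, -0.023, -0.102], [0, -0.0121, 0]], [[-0.231, -0.023, -0.085], [0, -0.0121, 0]], [[-0.236, -0.023, -0.067], [0, -0.0121, 0]], [[-0.241, -0.023, -0.049], [0, -0.0121, 0]], [[-0.244, -0.023, -0.03], [0, -0.0121, 0]], [[-0.245, -0.023, -0.012], [0, -0.0121, 0]], [[-0.256, 0, -0.108], [0, -0.0048, 0]], [[-0.259, 0, -0.1], [0, -0.0048, 0]], [[-0.262, 0, -0.092], [0, -0.0048, 0]], [[-0.265, 0, -0.085], [0, -0.0048, 0]]]' --gripper 0

```text
time: 1.35
eef_pos: [0.4197, -0.2869, 0.2403]
tcp_rot: [-0.383, 0.595, -0.594, 0.383]
contact_force: [0.1, -0.9, 0.4]
opening: 0.996
```

Request:
send_rows --plan '[[[-0.267, 0, -0.077], [0, -0.0048, 0]], [[-0.269, 0, -0.068], [0, -0.0048, 0]], [[-0.271, 0, -0.06], [0, -0.0048, 0]], [[-0.273, 0, -0.052], [0, -0.0048, 0]], [[-0.274, 0, -0.044], [0, -0.0048, 0]], [[-0.276, 0, -0.036], [0, -0.0048, 0]], [[-0.277, 0, -0.027], [0, -0.0048, 0]], [[-0.277, 0, -0.019], [0, -0.0048, 0]], [[-0.278, 0, -0.011], [0, -0.0048, 0]], [[-0.278, 0, -0.002], [0, -0.0048, 0]], [[-0.278, 0, 0.006], [0, -0.0048, 0]], [[-0.277, 0, 0.014], [0, -0.0048, 0]]]'

```text
time: 2.55
eef_pos: [0.4788, 0.1087, 0.2405]
tcp_rot: [-0.484, 0.516, -0.516, 0.483]
contact_force: [-0.5, -0.7, -0.7]
opening: 1.001
```

Run:
```python
from h import *
s=get_state(); print(s["time"],s["eef_pos"],s["qpos"].round(2)); c=read_camera("wrist")
im=cv2.convertScaleAbs(c["img"],alpha=1.6)
for p in [(-.109,.125,.107),(-.135,.165,.012),(.1,.165,.012),(-.135,-.23,.012),(.015,.108,.123),(-.08,-.185,.162)]:
    q=wproj(c,s,u2w(U,p)); print(p,q.round(0)); cv2.drawMarker(im,tuple(int(v) for v in q),(0,0,255),0,10,1)
cv2.imwrite("pics/w1.png",im)
p=u2w(U,(-.109,.125,.08)); path([p],[U[2]],[6])
```

```text
2.55 [0.47878208 0.10873446 0.24047655] [ 0.02 -0.15  1.99 -0.    1.29  0.08]
(-0.109, 0.125, 0.107) [324. 192.]
(-0.135, 0.165, 0.012) [303. 142.]
(0.1, 0.165, 0.012) [479. 148.]
(-0.135, -0.23, 0.012) [308. 377.]
(0.015, 0.108, 0.123) [451. 214.]
(-0.08, -0.185, 0.162) [345. 434.]
[[[0.008,0.223,0.002],[0.0,0.0002,-0.0001]],[[0.008,0.223,0.002],[0.0,0.0002,-0.0001]],[[0.007,0.223,0.002],[0.0,0.0002,-0.0001]],[[0.007,0.223,0.002],[0.0,0.0002,-0.0001]],[[0.007,0.223,0.002],[0.0,0.0002,-0.0001]],[[0.007,0.223,0.002],[0.0,0.0002,-0.0001]]]
```

View pics/w1.png

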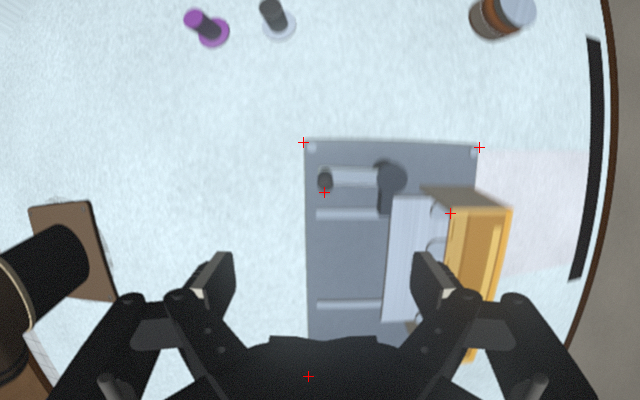

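Run:
```python
import cv2
im=cv2.imread("pics/w1.png"); cv2.imwrite("pics/w1c.png",cv2.resize(im[130:255,295:495],None,fx=4,fy=4,interpolation=cv2.INTER_CUBIC))
```

```text
(no output)
```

View pics/w1c.png

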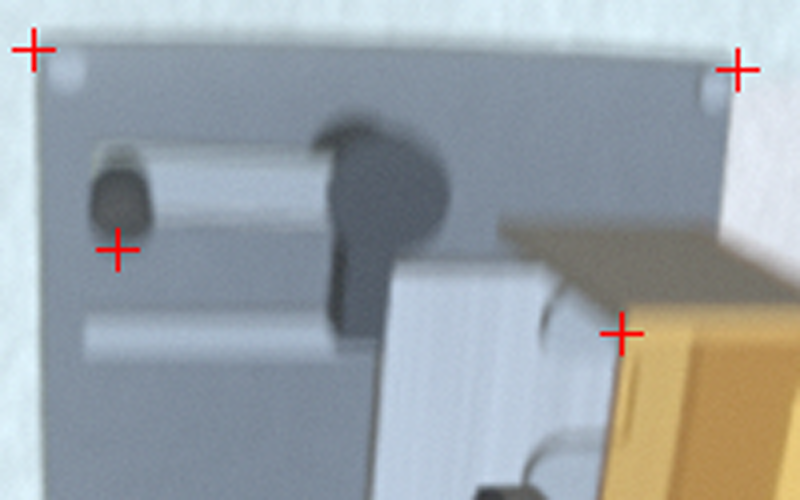

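Request:
send_rows --plan '[[[0.015, 0.223, 0.004], [0, 0.0003, 0]], [[0.015, 0.223, 0.004], [0, 0.0003, 0]], [[0.015, 0.223, 0.004], [0, 0.0003, 0]], [[0, 0, 0], [0, 0, 0]], [[0, 0, 0], [0, 0, 0]]]'

```text
time: 3.1
eef_pos: [0.4799, 0.1018, 0.1604]
tcp_rot: [-0.482, 0.518, -0.517, 0.481]
contact_force: [0.2, -0.1, 0.7]
opening: 1.0
```

Run:
```python
from h import *
s=get_state(); print(s["time"],s["eef_pos"],s["dq"].round(3)); c=read_camera("wrist")
im=cv2.convertScaleAbs(c["img"],alpha=1.6)
for p in [(-.109,.125,.107),(-.135,.165,.012),(.1,.165,.012),(-.135,-.23,.012),(.015,.108,.123),(-.08,-.185,.162)]:
    q=wproj(c,s,u2w(U,p)); print(p,q.round(0)); cv2.drawMarker(im,tuple(int(v) for v in q),(0,0,255),0,10,1)
cv2.imwrite("pics/w2.png",cv2.resize(im[80:305,200:520],None,fx=2.5,fy=2.5))
p=u2w(U,(-.109,.125,.08)); path([p],[U[2]],[4])
```

```text
3.1 [0.47988083 0.10179282 0.16042176] [ 0.001 -0.024 -0.039  0.001 -0.004  0.001]
(-0.109, 0.125, 0.107) [323. 210.]
(-0.135, 0.165, 0.012) [296. 142.]
(0.1, 0.165, 0.012) [511. 149.]
(-0.135, -0.23, 0.012) [307. 410.]
(0.015, 0.108, 0.123) [490. 237.]
(-0.08, -0.185, 0.162) [349. 483.]
[[[-0.012,0.17,-0.003],[-0.0001,-0.0001,-0.0]],[[-0.012,0.17,-0.003],[-0.0001,-0.0001,-0.0]],[[-0.012,0.17,-0.003],[-0.0001,-0.0001,-0.0]],[[-0.012,0.17,-0.003],[-0.0001,-0.0001,-0.0]]]
```

View pics/w2.png

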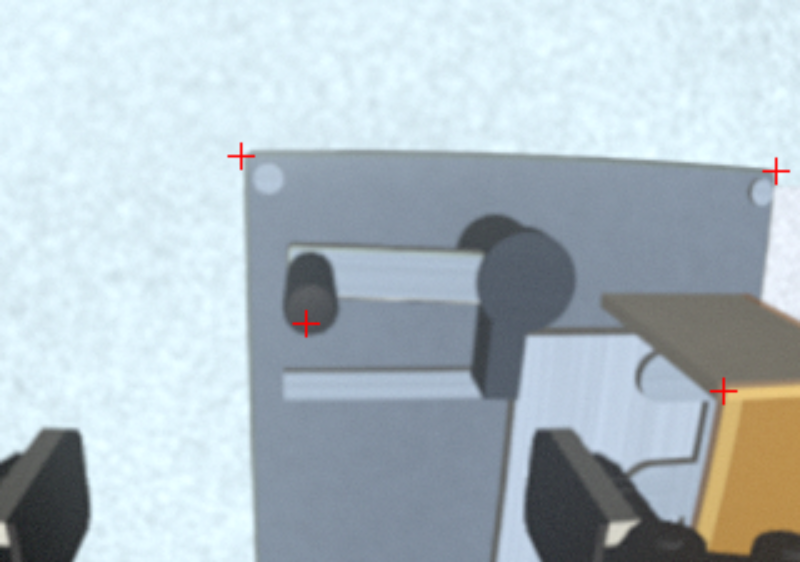

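The settled wrist view shows the peg top about 2 mm in x and 3–4 mm in y beyond the estimate, so I'll shift the unit by +1 mm and +1.5 mm as a compromise. Next I descend and grip the peg.

Request:
send_rows --plan '[[[-0.015, 0.168, 0.001], [0, 0, 0]], [[-0.015, 0.168, 0.001], [0, 0, 0]], [[-0.015, 0.168, 0.001], [0, 0, 0]], [[-0.015, 0.168, 0.001], [0, 0, 0]], [[0, 0, 0], [0, 0, 0]]]'

```text
time: 3.65
eef_pos: [0.4803, 0.1091, 0.079]
tcp_rot: [-0.482, 0.518, -0.517, 0.481]
contact_force: [0.1, 0.9, -0.0]
opening: 1.0
```

Request:
send_rows --plan '[[[0, 0, 0], [0, 0, 0]], [[0, 0, 0], [0, 0, 0]], [[0, 0, 0], [0, 0, 0]], [[0, 0, 0], [0, 0, 0]], [[0, 0, 0], [0, 0, 0]], [[0, 0, 0], [0, 0, 0]], [[0, 0, 0], [0, 0, 0]], [[0, 0, 0], [0, 0, 0]]]' --gripper 1 --grip_force 25

```text
time: 4.45
eef_pos: [0.4811, 0.109, 0.0805]
tcp_rot: [-0.482, 0.518, -0.517, 0.482]
contact_force: [-3.3, 0.0, 5.6]
opening: 0.173
```

```bash
sed -i 's/^U=.*/U=np.array([0.5812,-0.0232,-0.0683])/' h.py
cat >> h.py <<'E'
def arc(c,r,a0,a1,n,sgn,per=12):
    """rows along an arc in the unit frame: offset (-r cos a, sgn r sin a); tool held fixed"""
    q=R.from_quat(get_state()["tcp_rot"]); a=np.linspace(a0,a1,n+1); cs,sn=np.cos(U[2]),np.sin(U[2])
    P=np.column_stack([-r*np.cos(a),sgn*r*np.sin(a)]); W=np.column_stack([P[:,0]*cs-P[:,1]*sn,P[:,0]*sn+P[:,1]*cs,0*a])
    acc=np.zeros(3); out=[]
    L=q.inv().apply(W-W[0])/.12
    for i in range(n):
        d=(L[i+1]-acc).round(3); acc+=d; d[1]=0; out.append([d.tolist(),[0,0,0]])
    for i in range(0,n,per): print(str(out[i:i+per]).replace(" ",""))
E
python3 - <<'E'
from h import *
s=get_state(); print(s["eef_pos"],s["opening"],s["contact_force"]); print(u2w(U,(-.109,.125,.08)))
arc(None,.075,0,1.57,12,1)
E
```

```text
[0.48105166 0.10898786 0.08048255] 0.1725156723847169 [-3.34132230e+00  3.54330908e-03  5.58817282e+00]
[0.480985   0.10894747 0.08      ]
[[[-0.082,0.0,0.005],[0,0,0]],[[-0.08,0.0,0.016],[0,0,0]],[[-0.077,0.0,0.026],[0,0,0]],[[-0.074,0.0,0.036],[0,0,0]],[[-0.068,0.0,0.045],[0,0,0]],[[-0.061,0.0,0.053],[0,0,0]],[[-0.055,0.0,0.062],[0,0,0]],[[-0.045,0.0,0.067],[0,0,0]],[[-0.037,0.0,0.073],[0,0,0]],[[-0.026,0.0,0.078],[0,0,0]],[[-0.016,0.0,0.08],[0,0,0]],[[-0.006,0.0,0.081],[0,0,0]]]
```

Request:
send_rows --plan '[[[-0.082, 0, 0.005], [0, 0, 0]], [[-0.08, 0, 0.016], [0, 0, 0]], [[-0.077, 0, 0.026], [0, 0, 0]], [[-0.074, 0, 0.036], [0, 0, 0]], [[-0.068, 0, 0.045], [0, 0, 0]], [[-0.061, 0, 0.053], [0, 0, 0]], [[-0.055, 0, 0.062], [0, 0, 0]], [[-0.045, 0, 0.067], [0, 0, 0]], [[-0.037, 0, 0.073], [0, 0, 0]], [[-0.026, 0, 0.078], [0, 0, 0]], [[-0.016, 0, 0.08], [0, 0, 0]], [[-0.006, 0, 0.081], [0, 0, 0]]]'

```text
time: 5.65
eef_pos: [0.5605, 0.1811, 0.0803]
tcp_rot: [-0.481, 0.519, -0.516, 0.482]
contact_force: [-3.6, 1.6, 4.4]
opening: 0.173
```

Request:
send_rows --plan '[[[0, 0, 0.02], [0, 0, 0]], [[0, 0, 0], [0, 0, 0]], [[0, 0, 0], [0, 0, 0]]]'

```text
time: 5.95
eef_pos: [0.5614, 0.1807, 0.0802]
tcp_rot: [-0.482, 0.52, -0.516, 0.481]
contact_force: [-7.1, 5.4, 8.6]
opening: 0.172
```

Run:
```python
from h import *
s=get_state(); print(s["time"],s["eef_pos"],s["opening"],s["contact_force"]); print("want",u2w(U,(-.034,.2,.08)))
p=u2w(U,(-.08,-.185,.131)); print("sleeve",p)
path([(s["eef_pos"][0],s["eef_pos"][1],.20),(p[0],p[1],.22)],[U[2]]*2,[4,13])
```

```text
5.95 [0.56138291 0.18072829 0.08023776] 0.17215638848840317 [-7.06148087  5.37264096  8.59933169]
want [0.56092865 0.17865409 0.08      ]
sleeve [ 0.48876084 -0.20230891  0.131     ]
[[[-0.001,-0.249,-0.001],[0.0002,-0.0002,-0.0001]],[[-0.001,-0.25,-0.001],[0.0002,-0.0002,-0.0001]],[[-0.0,-0.25,-0.001],[0.0002,-0.0002,-0.0001]],[[-0.0,-0.25,-0.0],[0.0002,-0.0002,-0.0001]],[[0.248,-0.013,-0.03],[0.0,0.0,0.0]],[[0.248,-0.013,-0.03],[0.0,0.0,0.0]],[[0.248,-0.013,-0.03],[0.0,0.0,0.0]],[[0.248,-0.013,-0.03],[0.0,0.0,0.0]],[[0.248,-0.013,-0.03],[0.0,0.0,0.0]],[[0.248,-0.013,-0.03],[0.0,0.0,0.0]],[[0.248,-0.013,-0.03],[0.0,0.0,0.0]],[[0.248,-0.013,-0.03],[0.0,0.0,0.0]]]
[[[0.248,-0.013,-0.03],[0.0,0.0,0.0]],[[0.248,-0.013,-0.03],[0.0,0.0,0.0]],[[0.248,-0.013,-0.03],[0.0,0.0,0.0]],[[0.248,-0.013,-0.03],[0.0,0.0,0.0]],[[0.248,-0.013,-0.03],[0.0,0.0,0.0]]]
```

Request:
send_rows --plan '[[[0, 0, 0], [0, 0, 0]], [[0, 0, 0], [0, 0, 0]], [[0, 0, 0], [0, 0, 0]], [[0, 0, 0], [0, 0, 0]], [[0, -0.25, 0], [0, 0, 0]], [[0, -0.25, 0], [0, 0, 0]], [[0, -0.25, 0], [0, 0, 0]], [[0, -0.25, 0], [0, 0, 0]], [[0.248, -0.03, -0.03], [0, 0, 0]], [[0.248, -0.03, -0.03], [0, 0, 0]], [[0.248, -0.03, -0.03], [0, 0, 0]], [[0.248, -0.03, -0.03], [0, 0, 0]]]' --gripper 0

```text
time: 7.15
eef_pos: [0.5402, 0.0595, 0.2144]
tcp_rot: [0.482, -0.517, 0.518, -0.482]
contact_force: [0.8, 0.6, 0.4]
opening: 1.002
```

Request:
send_rows --plan '[[[0.248, -0.013, -0.03], [0, 0, 0]], [[0.248, -0.013, -0.03], [0, 0, 0]], [[0.248, -0.013, -0.03], [0, 0, 0]], [[0.248, -0.013, -0.03], [0, 0, 0]], [[0.248, -0.013, -0.03], [0, 0, 0]], [[0.248, 0, -0.03], [0, 0, 0]], [[0.248, 0, -0.03], [0, 0, 0]], [[0.248, 0, -0.03], [0, 0, 0]], [[0.248, 0, -0.03], [0, 0, 0]], [[0, 0, 0], [0, 0, 0]], [[0, 0, 0], [0, 0, 0]], [[0, 0, 0], [0, 0, 0]]]'

```text
time: 8.35
eef_pos: [0.4889, -0.2035, 0.2218]
tcp_rot: [-0.482, 0.518, -0.517, 0.482]
contact_force: [-0.6, -0.4, 0.1]
opening: 0.998
```

Run:
```python
from h import *
s=get_state(); print(s["time"],s["eef_pos"],s["opening"],s["qpos"].round(2)); c=read_camera("wrist")
im=cv2.convertScaleAbs(c["img"],alpha=1.6)
for p in [(-.08,-.185,.162),(-.135,.165,.012),(-.135,-.23,.012),(.1,-.23,.012),(.015,-.108,.123),(-.034,.2,.107),(.015,.108,.123)]:
    q=wproj(c,s,u2w(U,p)); print(p,q.round(0)); cv2.drawMarker(im,tuple(int(v) for v in q),(0,0,255),0,10,1)
cv2.imwrite("pics/w3.png",im[:,120:600])
p=u2w(U,(-.08,-.185,.131)); path([p],[U[2]],[5])
```

```text
8.35 [ 0.48888603 -0.20346721  0.22183025] 0.9979175523627076 [-0.59 -0.04  1.93  0.    1.25 -0.51]
(-0.08, -0.185, 0.162) [323. 213.]
(-0.135, 0.165, 0.012) [279. -85.]
(-0.135, -0.23, 0.012) [279. 211.]
(0.1, -0.23, 0.012) [460. 210.]
(0.015, -0.108, 0.123) [435. 111.]
(-0.034, 0.2, 0.107) [ 364. -149.]
(0.015, 0.108, 0.123) [422. -99.]
[[[-0.001,0.151,-0.0],[0.0,-0.0001,-0.0]],[[-0.001,0.151,-0.0],[0.0,-0.0001,-0.0]],[[-0.001,0.151,-0.0],[0.0,-0.0001,-0.0]],[[-0.001,0.151,-0.0],[0.0,-0.0001,-0.0]],[[-0.001,0.151,-0.0],[0.0,-0.0001,-0.0]]]
```

View pics/w3.png

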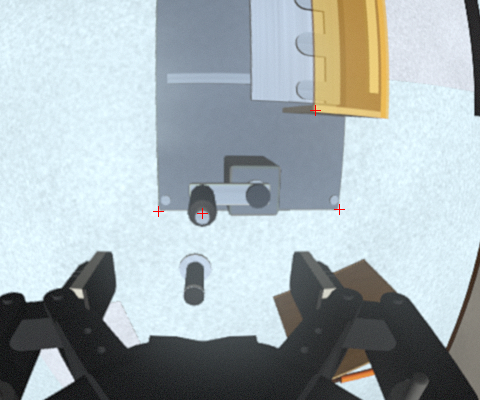

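Request:
send_rows --plan '[[[0, 0.151, 0], [0, 0, 0]], [[0, 0.151, 0], [0, 0, 0]], [[0, 0.151, 0], [0, 0, 0]], [[0, 0.151, 0], [0, 0, 0]], [[0, 0.151, 0], [0, 0, 0]], [[0, 0, 0], [0, 0, 0]]]'

```text
time: 9.0
eef_pos: [0.4873, -0.2019, 0.1285]
tcp_rot: [-0.483, 0.519, -0.515, 0.482]
contact_force: [-0.5, 0.6, -0.5]
opening: 0.998
```

Request:
send_rows --plan '[[[0, 0, 0], [0, 0, 0]], [[0, 0, 0], [0, 0, 0]], [[0, 0, 0], [0, 0, 0]], [[0, 0, 0], [0, 0, 0]], [[0, 0, 0], [0, 0, 0]], [[0, 0, 0], [0, 0, 0]], [[0, 0, 0], [0, 0, 0]], [[0, 0, 0], [0, 0, 0]]]' --gripper 1 --grip_force 50

```text
time: 9.8
eef_pos: [0.4885, -0.2042, 0.1325]
tcp_rot: [-0.482, 0.518, -0.517, 0.481]
contact_force: [-4.4, 0.4, 5.4]
opening: 0.232
```

Run:
```python
from h import *
s=get_state(); print(s["time"],s["eef_pos"],s["opening"],s["contact_force"]); print(u2w(U,(-.08,-.185,.131)))
arc(None,.05,0,9.5,36,-1)
```

```text
9.8 [ 0.4884624  -0.20424536  0.13250542] 0.23214391068236803 [-4.37143296  0.3981556   5.36226936]
[ 0.48876084 -0.20230891  0.131     ]
[[[0.109,0.0,0.015],[0,0,0]],[[0.101,0.0,0.042],[0,0,0]],[[0.086,0.0,0.068],[0,0,0]],[[0.066,0.0,0.088],[0,0,0]],[[0.041,0.0,0.101],[0,0,0]],[[0.012,0.0,0.109],[0,0,0]],[[-0.016,0.0,0.109],[0,0,0]],[[-0.044,0.0,0.1],[0,0,0]],[[-0.068,0.0,0.086],[0,0,0]],[[-0.089,0.0,0.064],[0,0,0]],[[-0.102,0.0,0.04],[0,0,0]],[[-0.109,0.0,0.011],[0,0,0]]]
[[[-0.109,0.0,-0.017],[0,0,0]],[[-0.099,0.0,-0.045],[0,0,0]],[[-0.085,0.0,-0.07],[0,0,0]],[[-0.064,0.0,-0.089],[0,0,0]],[[-0.038,0.0,-0.103],[0,0,0]],[[-0.01,0.0,-0.109],[0,0,0]],[[0.019,0.0,-0.108],[0,0,0]],[[0.047,0.0,-0.1],[0,0,0]],[[0.07,0.0,-0.084],[0,0,0]],[[0.09,0.0,-0.062],[0,0,0]],[[0.104,0.0,-0.037],[0,0,0]],[[0.109,0.0,-0.008],[0,0,0]]]
[[[0.108,0.0,0.02],[0,0,0]],[[0.098,0.0,0.047],[0,0,0]],[[0.083,0.0,0.072],[0,0,0]],[[0.062,0.0,0.091],[0,0,0]],[[0.035,0.0,0.104],[0,0,0]],[[0.007,0.0,0.109],[0,0,0]],[[-0.021,0.0,0.108],[0,0,0]],[[-0.049,0.0,0.098],[0,0,0]],[[-0.073,0.0,0.082],[0,0,0]],[[-0.091,0.0,0.06],[0,0,0]],[[-0.105,0.0,0.034],[0,0,0]],[[-0.109,0.0,0.006],[0,0,0]]]
```

Request:
send_rows --plan '[[[0.109, 0, 0.015], [0, 0, 0]], [[0.101, 0, 0.042], [0, 0, 0]], [[0.086, 0, 0.068], [0, 0, 0]], [[0.066, 0, 0.088], [0, 0, 0]], [[0.041, 0, 0.101], [0, 0, 0]], [[0.012, 0, 0.109], [0, 0, 0]], [[-0.016, 0, 0.109], [0, 0, 0]], [[-0.044, 0, 0.1], [0, 0, 0]], [[-0.068, 0, 0.086], [0, 0, 0]], [[-0.089, 0, 0.064], [0, 0, 0]], [[-0.102, 0, 0.04], [0, 0, 0]], [[-0.109, 0, 0.011], [0, 0, 0]]]'

```text
time: 11.0
eef_pos: [0.5883, -0.2121, 0.1325]
tcp_rot: [0.484, -0.516, 0.519, -0.48]
contact_force: [-5.3, -5.4, 4.0]
opening: 0.229
```

Request:
send_rows --plan '[[[-0.109, 0, -0.017], [0, 0, 0]], [[-0.099, 0, -0.045], [0, 0, 0]], [[-0.085, 0, -0.07], [0, 0, 0]], [[-0.064, 0, -0.089], [0, 0, 0]], [[-0.038, 0, -0.103], [0, 0, 0]], [[-0.01, 0, -0.109], [0, 0, 0]], [[0.019, 0, -0.108], [0, 0, 0]], [[0.047, 0, -0.1], [0, 0, 0]], [[0.07, 0, -0.084], [0, 0, 0]], [[0.09, 0, -0.062], [0, 0, 0]], [[0.104, 0, -0.037], [0, 0, 0]], [[0.109, 0, -0.008], [0, 0, 0]]]'

```text
time: 12.2
eef_pos: [0.4884, -0.2046, 0.1324]
tcp_rot: [-0.481, 0.519, -0.516, 0.483]
contact_force: [-1.6, 6.6, 5.8]
opening: 0.237
```

Run:
```python
from h import *
s=get_state(); a=9.5*24/36; print(s["time"],s["eef_pos"],s["opening"],s["contact_force"]); print(u2w(U,(-.03-.05*np.cos(a),-.185-.05*np.sin(a),.131)))
```

```text
12.2 [ 0.48837877 -0.20462528  0.13240353] 0.2366464634864528 [-1.64138812  6.56540362  5.75385651]
[ 0.4886525  -0.20481371  0.131     ]
```

Tracking well, so I'll do the last third.

Request:
send_rows --plan '[[[0.108, 0, 0.02], [0, 0, 0]], [[0.098, 0, 0.047], [0, 0, 0]], [[0.083, 0, 0.072], [0, 0, 0]], [[0.062, 0, 0.091], [0, 0, 0]], [[0.035, 0, 0.104], [0, 0, 0]], [[0.007, 0, 0.109], [0, 0, 0]], [[-0.021, 0, 0.108], [0, 0, 0]], [[-0.049, 0, 0.098], [0, 0, 0]], [[-0.073, 0, 0.082], [0, 0, 0]], [[-0.091, 0, 0.06], [0, 0, 0]], [[-0.105, 0, 0.034], [0, 0, 0]], [[-0.109, 0, 0.006], [0, 0, 0]]]'

```text
time: 13.4
eef_pos: [0.5885, -0.2096, 0.1325]
tcp_rot: [0.484, -0.516, 0.519, -0.48]
contact_force: [-5.0, -6.5, 4.0]
opening: 0.234
```

Request:
send_rows --plan '[[[-0.03, 0, 0], [0, 0, 0]], [[0, 0, 0], [0, 0, 0]], [[0, 0, 0], [0, 0, 0]]]'

```text
time: 13.7
eef_pos: [0.5885, -0.2071, 0.1325]
tcp_rot: [0.484, -0.516, 0.519, -0.48]
contact_force: [-4.2, -7.7, 3.9]
opening: 0.236
```

Run:
```python
from h import *
s=get_state(); a=9.5; print(s["time"],s["eef_pos"],s["opening"],s["contact_force"]); print(u2w(U,(-.03-.05*np.cos(a),-.185-.05*np.sin(a),.131)))
c=read_camera("top"); im=cv2.convertScaleAbs(c["img"],alpha=1.6); np.save("top.npy",c,allow_pickle=True)
cv2.imwrite("pics/top1.png",cv2.resize(im[140:270,215:475],None,fx=3,fy=3,interpolation=cv2.INTER_CUBIC))
```

```text
13.7 [ 0.58845578 -0.20709596  0.13253152] 0.23579532779202908 [-4.21717976 -7.71317913  3.93976092]
[ 0.58864307 -0.20537516  0.131     ]
```

View pics/top1.png

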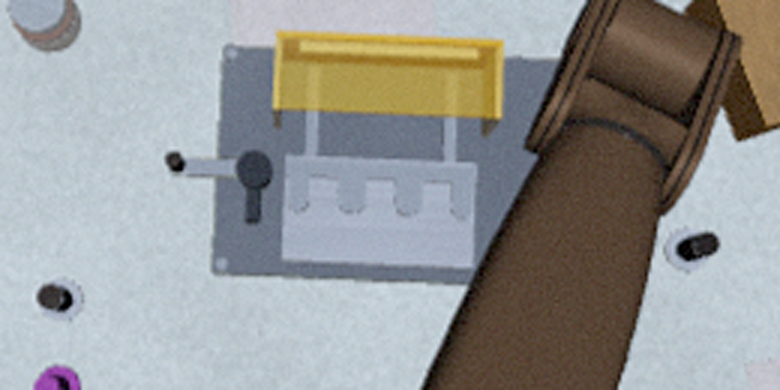

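Request:
send_rows --plan '[[[-0.03, 0, 0], [0, 0, 0]], [[-0.03, 0, 0], [0, 0, 0]], [[0, 0, 0], [0, 0, 0]], [[0, 0, 0], [0, 0, 0]]]'

```text
time: 14.15
eef_pos: [0.5885, -0.2066, 0.1327]
tcp_rot: [0.487, -0.512, 0.522, -0.477]
contact_force: [-5.3, -23.2, -2.2]
opening: 0.235
```

Request:
send_rows --plan '[[[0.05, 0, 0], [0, 0, 0]], [[0, 0, 0], [0, 0, 0]], [[0, 0, 0], [0, 0, 0]], [[0, 0, 0], [0, 0, 0]], [[0, 0, 0], [0, 0, 0]], [[0, 0, 0], [0, 0, 0]]]' --gripper 0

```text
time: 14.75
eef_pos: [0.5892, -0.2017, 0.1313]
tcp_rot: [-0.482, 0.517, -0.517, 0.482]
contact_force: [-0.1, 0.1, -0.2]
opening: 1.001
```

Run:
```python
from h import *
s=get_state(); print(s["time"],s["eef_pos"],s["opening"],s["contact_force"])
c=read_camera("wrist"); s2=dict(eef_pos=np.array([.48889,-.20347,.22183]),tcp_rot=np.array([-.482,.518,-.517,.482]))
print(wback(c,s2,(314,266),.005),wback(c,s2,(314,297),.075))
path([(*s["eef_pos"][:2],.20),(.468,-.335,.20)],[U[2]]*2,[3,5])
```

```text
14.75 [ 0.58924231 -0.20170718  0.13134714] 1.0009598635991537 [-0.13415104  0.08123464 -0.17577254]
[ 0.46785244 -0.32568774  0.005     ] [ 0.469386   -0.33000838  0.075     ]
[[[-0.0,-0.191,0.0],[-0.0,-0.0002,-0.0]],[[-0.0,-0.191,0.0],[-0.0,-0.0002,-0.0]],[[-0.0,-0.191,0.0],[-0.0,-0.0002,-0.0]],[[0.235,0.0,-0.186],[0.0,0.0,0.0]],[[0.235,0.0,-0.186],[0.0,0.0,0.0]],[[0.235,0.0,-0.186],[0.0,0.0,0.0]],[[0.235,0.0,-0.186],[0.0,0.0,0.0]],[[0.235,0.0,-0.186],[0.0,0.0,0.0]]]
```

Request:
send_rows --plan '[[[0, -0.191, 0], [0, 0, 0]], [[0, -0.191, 0], [0, 0, 0]], [[0, -0.191, 0], [0, 0, 0]], [[0.23, 0, -0.186], [0, 0, 0]], [[0.23, 0, -0.186], [0, 0, 0]], [[0.23, 0, -0.186], [0, 0, 0]], [[0.23, 0.1, -0.186], [0, 0, 0]], [[0.23, 0.2, -0.186], [0, 0, 0]], [[0, 0, 0], [0, 0, 0]], [[0, 0, 0], [0, 0, 0]], [[0, 0, 0], [0, 0, 0]]]'

```text
time: 15.9
eef_pos: [0.4689, -0.3317, 0.1651]
tcp_rot: [0.482, -0.517, 0.518, -0.482]
contact_force: [0.2, -1.7, 0.1]
opening: 1.003
```

```bash
cat > look.py <<'E'
import sys; from h import *
n=sys.argv[1]; s=get_state(); print(s["time"],s["eef_pos"],s["opening"],s["dq"].round(3)); c=read_camera("wrist")
np.save(n+".npy",dict(c=c,s=s),allow_pickle=True)
im=cv2.convertScaleAbs(c["img"],alpha=1.6)
p=[float(v) for v in sys.argv[2:4]]
for q,col in (((*p,.006),(0,0,255)),((*p,.075),(0,255,0))):
    q=wproj(c,s,q); print(q.round(1)); cv2.drawMarker(im,tuple(int(v) for v in q),col,0,8,1)
q=q.astype(int); y0,x0=max(q[1]-100,0),max(q[0]-130,0); print("crop origin",x0,y0,"x3")
cv2.imwrite(f"pics/{n}.png",cv2.resize(im[y0:y0+190,x0:x0+260],None,fx=3,fy=3,interpolation=cv2.INTER_CUBIC))
E
python3 look.py bR 0.469 -0.332
```

```text
15.9 [ 0.46885068 -0.33171859  0.16506749] 1.0029858988318059 [ 0.012 -0.004 -0.011 -0.001 -0.002 -0.001]
[323.  185.2]
[323.1 203.5]
crop origin 193 103 x3
```

View pics/bR.png

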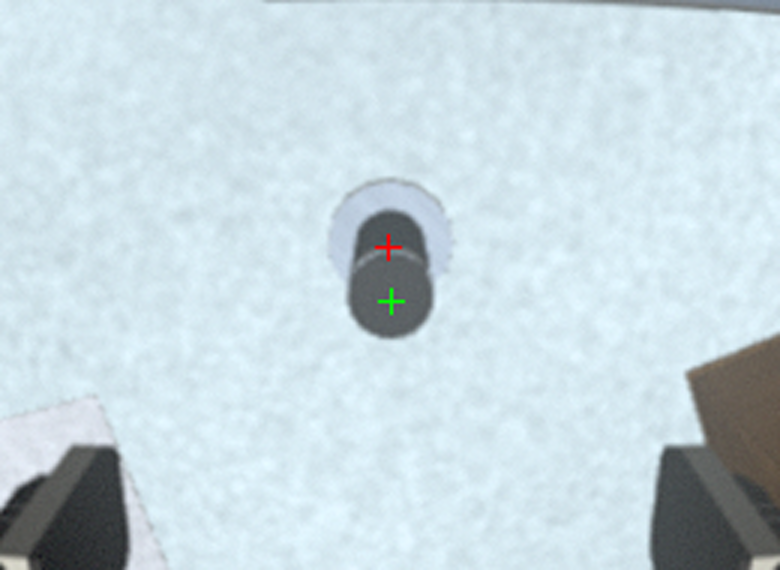

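Request:
send_rows --plan '[[[0, 0.2, 0], [0, 0, 0]], [[0, 0.2, 0], [0, 0, 0]], [[0, 0.2, 0], [0, 0, 0]], [[0, 0.2, 0], [0, 0, 0]], [[0, 0.2, 0], [0, 0, 0]], [[0, 0, 0], [0, 0, 0]], [[0, 0, 0], [0, 0, 0]]]' --gripper 0.4

```text
time: 16.65
eef_pos: [0.4688, -0.3316, 0.0448]
tcp_rot: [0.482, -0.517, 0.518, -0.482]
contact_force: [1.2, 0.8, -0.6]
opening: 0.596
```

Request:
send_rows --plan '[[[0, 0, 0], [0, 0, 0]], [[0, 0, 0], [0, 0, 0]], [[0, 0, 0], [0, 0, 0]], [[0, 0, 0], [0, 0, 0]], [[0, 0, 0], [0, 0, 0]], [[0, 0, 0], [0, 0, 0]], [[0, 0, 0], [0, 0, 0]]]' --gripper 1 --grip_force 60

```text
time: 17.35
eef_pos: [0.4693, -0.3331, 0.0465]
tcp_rot: [0.481, -0.516, 0.519, -0.482]
contact_force: [0.9, 1.5, 6.0]
opening: 0.256
```

Run:
```python
from h import *
s=get_state(); print(s["time"],s["eef_pos"],s["opening"],s["contact_force"])
# deck 30mm; set down 47+1 mm before seat: seat_x = 45-95=-50
for y in (-.056,0,.056): print(y,u2w(U,(-.05-.048,y,.03)),u2w(U,(-.05,y,.03)))
```

```text
17.35 [ 0.46929538 -0.33314558  0.0464525 ] 0.255705429803028 [0.87854478 1.53655321 6.03262129]
-0.056 [ 0.47960666 -0.07238124  0.03      ] [ 0.52749475 -0.07565709  0.03      ]
0 [ 0.48342849 -0.0165118   0.03      ] [ 0.53131658 -0.01978765  0.03      ]
0.056 [0.48725032 0.03935763 0.03      ] [0.5351384  0.03608178 0.03      ]
```

Run:
```python
from h import *
s=get_state(); p=u2w(U,(-.098,-.056,.03))
path([(*s["eef_pos"][:2],.13),(p[0],p[1],.13)],[U[2]]*2,[4,8])
```

```text
[[[0.0,-0.174,0.001],[-0.0001,-0.0002,0.0001]],[[0.0,-0.174,0.0],[-0.0001,-0.0002,0.0001]],[[0.0,-0.174,0.0],[-0.0001,-0.0002,0.0001]],[[0.0,-0.174,0.0],[-0.0001,-0.0002,0.0001]],[[-0.272,0.0,-0.008],[0.0,0.0,0.0]],[[-0.272,0.0,-0.008],[0.0,0.0,0.0]],[[-0.272,0.0,-0.008],[0.0,0.0,0.0]],[[-0.272,0.0,-0.008],[0.0,0.0,0.0]],[[-0.272,0.0,-0.008],[0.0,0.0,0.0]],[[-0.272,0.0,-0.008],[0.0,0.0,0.0]],[[-0.272,0.0,-0.008],[0.0,0.0,0.0]],[[-0.272,0.0,-0.008],[0.0,0.0,0.0]]]
```

Request:
send_rows --plan '[[[0, -0.174, 0], [0, 0, 0]], [[0, -0.174, 0], [0, 0, 0]], [[0, -0.174, 0], [0, 0, 0]], [[0, -0.174, 0], [0, 0, 0]], [[-0.272, 0, -0.008], [0, 0, 0]], [[-0.272, 0, -0.008], [0, 0, 0]], [[-0.272, 0, -0.008], [0, 0, 0]], [[-0.272, 0, -0.008], [0, 0, 0]], [[-0.272, 0, -0.008], [0, 0, 0]], [[-0.272, 0, -0.008], [0, 0, 0]], [[-0.272, 0, -0.008], [0, 0, 0]], [[-0.272, 0, -0.008], [0, 0, 0]]]'

```text
time: 18.55
eef_pos: [0.4782, -0.0696, 0.1273]
tcp_rot: [-0.482, 0.518, -0.517, 0.481]
contact_force: [0.6, 0.5, -2.2]
opening: 0.251
```

Request:
send_rows --plan '[[[0, 0, 0], [0, 0, 0]], [[0, 0, 0], [0, 0, 0]], [[0, 0, 0], [0, 0, 0]]]'

```text
time: 18.85
eef_pos: [0.4789, -0.0717, 0.1276]
tcp_rot: [0.482, -0.518, 0.518, -0.481]
contact_force: [0.3, -0.8, -0.4]
opening: 0.253
```

Run:
```python
from h import *
s=get_state(); print(s["time"],s["eef_pos"],s["opening"],s["contact_force"]); c=read_camera("wrist")
np.save("sR.npy",dict(c=c,s=s),allow_pickle=True)
im=cv2.convertScaleAbs(c["img"],alpha=1.6)
t=s["eef_pos"]
for p,col in ((u2w(U,(-.05,-.056,.045)),(0,0,255)),(u2w(U,(-.05,0,.045)),(0,0,255)),(u2w(U,(-.072,-.028,.045)),(255,0,0)),(u2w(U,(-.072,.028,.045)),(255,0,0)),((t[0],t[1],t[2]-.0465+.075),(0,255,0)),(u2w(U,(-.135,-.23,.012)),(0,0,255))):
    q=wproj(c,s,p); print(q.round(1)); cv2.drawMarker(im,tuple(int(v) for v in q),col,0,8,1)
cv2.imwrite("pics/sR.png",cv2.resize(im[40:340,160:490],None,fx=2,fy=2,interpolation=cv2.INTER_CUBIC))
p=u2w(U,(-.098,-.056,.078)); path([p],[U[2]],[3])
```

```text
18.85 [ 0.4788597  -0.07169198  0.12760509] 0.25334133453787766 [ 0.28673914 -0.79634591 -0.42467049]
[383.4 206.3]
[386.  136.6]
[357.3 171.9]
[358.   99.6]
[323.1 273.8]
[291.9 344.6]
[[[0.001,0.138,0.002],[0.0,-0.0003,0.0]],[[0.001,0.138,0.002],[0.0,-0.0003,0.0]],[[0.001,0.138,0.002],[0.0,-0.0003,0.0]]]
```

View pics/sR.png

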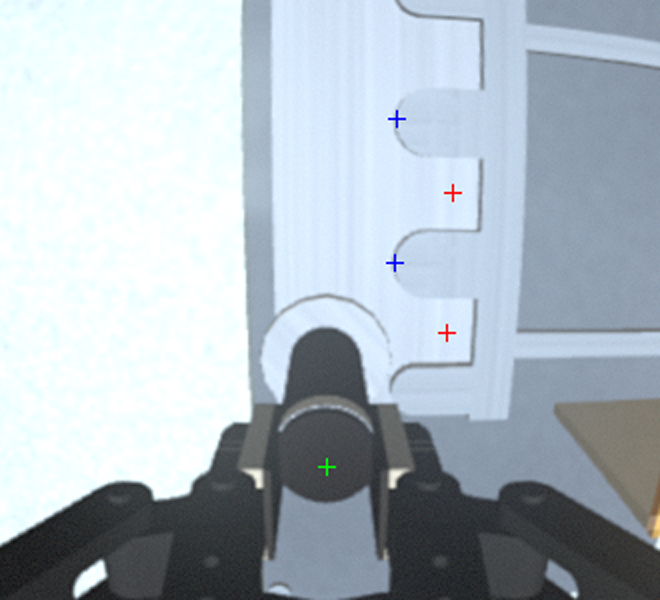

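Request:
send_rows --plan '[[[0.008, 0.13, 0], [0, 0, 0]], [[0.008, 0.13, 0], [0, 0, 0]], [[0.006, 0.13, 0], [0, 0, 0]], [[0, 0, 0], [0, 0, 0]], [[0, 0, 0], [0, 0, 0]]]'

```text
time: 19.4
eef_pos: [0.4787, -0.0744, 0.0809]
tcp_rot: [-0.481, 0.518, -0.518, 0.481]
contact_force: [0.6, -0.2, -0.7]
opening: 0.252
```

Request:
send_rows --plan '[[[0, 0.015, 0], [0, 0, 0]], [[0, 0.015, 0], [0, 0, 0]], [[0, 0, 0], [0, 0, 0]], [[0, 0, 0], [0, 0, 0]]]'

```text
time: 19.8
eef_pos: [0.479, -0.0736, 0.0776]
tcp_rot: [0.482, -0.517, 0.518, -0.482]
contact_force: [-0.8, -0.6, -1.0]
opening: 0.253
```

Request:
send_rows --plan '[[[0.004, 0.008, 0], [0, 0, 0]], [[0, 0, 0], [0, 0, 0]], [[0, 0, 0], [0, 0, 0]]]'

```text
time: 20.1
eef_pos: [0.4789, -0.0741, 0.0765]
tcp_rot: [0.482, -0.517, 0.518, -0.482]
contact_force: [-0.0, 0.1, -0.9]
opening: 0.255
```

Request:
send_rows --plan '[[[0, 0.005, 0], [0, 0, 0]], [[0, 0, 0.07], [0, 0, 0]], [[0, 0, 0.07], [0, 0, 0]], [[0, 0, 0.07], [0, 0, 0]], [[0, 0, 0], [0, 0, 0]]]'

```text
time: 20.6
eef_pos: [0.505, -0.0762, 0.0764]
tcp_rot: [0.481, -0.517, 0.518, -0.482]
contact_force: [-0.4, 0.9, 4.4]
opening: 0.252
```

Request:
send_rows --plan '[[[0, 0, 0.06], [0, 0, 0]], [[0, 0, 0.06], [0, 0, 0]], [[0, 0, 0.06], [0, 0, 0]], [[0, 0, 0], [0, 0, 0]]]'

```text
time: 21.0
eef_pos: [0.526, -0.0776, 0.0764]
tcp_rot: [0.482, -0.517, 0.518, -0.482]
contact_force: [-1.2, 0.8, 4.5]
opening: 0.252
```

Request:
send_rows --plan '[[[0, 0, 0.015], [0, 0, 0]], [[0, 0, 0], [0, 0, 0]], [[0, 0, 0], [0, 0, 0]]]'

```text
time: 21.3
eef_pos: [0.5264, -0.0776, 0.0764]
tcp_rot: [-0.483, 0.518, -0.517, 0.481]
contact_force: [-4.8, 0.8, 6.8]
opening: 0.25
```

Request:
send_rows --plan '[[[0, 0, 0.015], [0, 0, 0]], [[0, 0, 0], [0, 0, 0]], [[0, 0, 0], [0, 0, 0]]]'

```text
time: 21.6
eef_pos: [0.5272, -0.0777, 0.0765]
tcp_rot: [-0.483, 0.519, -0.516, 0.481]
contact_force: [-7.0, 0.9, 10.1]
opening: 0.253
```

Request:
send_rows --plan '[[[0, 0, 0.015], [0, 0, 0]], [[0, 0, 0], [0, 0, 0]], [[0, 0, 0], [0, 0, 0]]]'

```text
time: 21.9
eef_pos: [0.5287, -0.0777, 0.0766]
tcp_rot: [-0.483, 0.519, -0.516, 0.48]
contact_force: [-8.8, 1.3, 11.1]
opening: 0.254
```

Request:
send_rows --plan '[[[0, 0, -0.015], [0, 0, 0]], [[0, 0, 0], [0, 0, 0]], [[0, 0, 0], [0, 0, 0]], [[0, 0, 0], [0, 0, 0]]]' --gripper 0.4

```text
time: 22.3
eef_pos: [0.529, -0.0777, 0.0754]
tcp_rot: [0.482, -0.518, 0.518, -0.482]
contact_force: [-0.3, -0.4, 0.6]
opening: 0.6
```

Request:
send_rows --plan '[[[0, -0.2, 0], [0, 0, 0]], [[0, -0.2, 0], [0, 0, 0]], [[-0.2, -0.2, -0.1], [0, 0, 0]], [[-0.2, -0.1, -0.1], [0, 0, 0]], [[0, 0, -0.1], [0, 0, 0]], [[0, 0, 0], [0, 0, 0]], [[0, 0, 0], [0, 0, 0]]]'

```text
time: 23.0
eef_pos: [0.4961, -0.0277, 0.1588]
tcp_rot: [-0.482, 0.518, -0.518, 0.481]
contact_force: [-0.3, -0.4, -0.6]
opening: 0.602
```

Run:
```python
from h import *
s=get_state(); print(s["time"],s["eef_pos"],s["opening"],s["contact_force"]); c=read_camera("wrist")
im=cv2.convertScaleAbs(c["img"],alpha=1.6)
for p,col in ((u2w(U,(-.05,-.056,.105)),(0,255,0)),(u2w(U,(-.05,-.056,.036)),(0,255,255)),(u2w(U,(-.05,0,.045)),(0,0,255)),(u2w(U,(-.072,-.028,.045)),(255,0,0)),(u2w(U,(-.072,.028,.045)),(255,0,0))):
    q=wproj(c,s,p); print(q.round(1)); cv2.drawMarker(im,tuple(int(v) for v in q),col,0,8,1)
x0,y0=230,60
print(q)
cv2.imwrite("pics/sR2.png",cv2.resize(im[y0:y0+250,x0:x0+260],None,fx=2.4,fy=2.4,interpolation=cv2.INTER_CUBIC))
```

```text
23.0 [ 0.49607367 -0.02765491  0.15878727] 0.6015992413826958 [-0.31997489 -0.40124522 -0.55766132]
[368.5 273.4]
[359.  239.2]
[362.  184.7]
[337.1 214.8]
[337.5 153.4]
[337.49653964 153.36576688]
```

View pics/sR2.png

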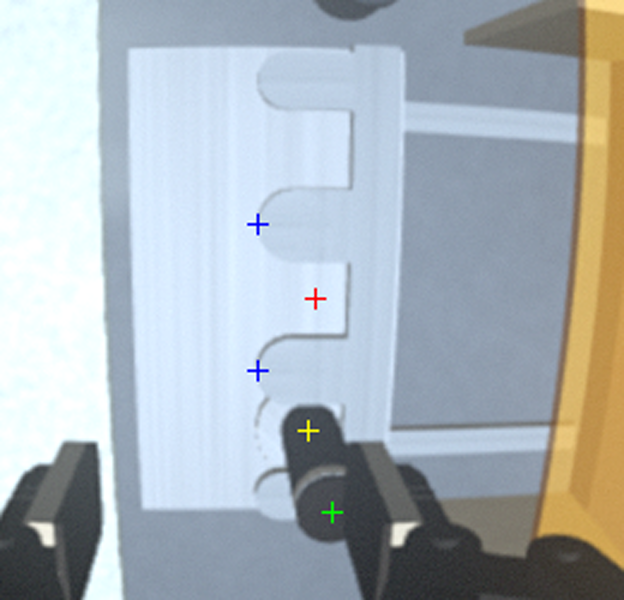

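Run:
```python
from h import *
p=u2w(U,(-.102,-.056,.068)); path([(p[0],p[1],.13),p],[U[2]]*2,[3,3])
```

```text
[[[0.127,0.08,-0.048],[0.0001,-0.0002,-0.0]],[[0.127,0.08,-0.048],[0.0001,-0.0002,-0.0]],[[0.127,0.08,-0.049],[0.0001,-0.0002,-0.0]],[[0.0,0.172,0.0],[0.0,0.0,0.0]],[[0.0,0.172,0.0],[0.0,0.0,0.0]],[[0.0,0.172,0.0],[0.0,0.0,0.0]]]
```

Request:
send_rows --plan '[[[0.127, 0, -0.048], [0, 0, 0]], [[0.127, 0, -0.048], [0, 0, 0]], [[0.127, 0, -0.049], [0, 0, 0]], [[0, 0.15, 0], [0, 0, 0]], [[0, 0.15, 0], [0, 0, 0]], [[0, 0.15, 0], [0, 0, 0]], [[0, 0.15, 0], [0, 0, 0]], [[0, 0.15, 0], [0, 0, 0]], [[0, 0, 0], [0, 0, 0]], [[0, 0, 0], [0, 0, 0]]]' --gripper 1

```text
time: 24.05
eef_pos: [0.4757, -0.072, 0.0692]
tcp_rot: [-0.482, 0.518, -0.517, 0.481]
contact_force: [-0.8, 1.3, -0.0]
opening: -0.0
```

Request:
send_rows --plan '[[[0, 0, 0.06], [0, 0, 0]], [[0, 0, 0.06], [0, 0, 0]], [[0, 0, 0.03], [0, 0, 0]], [[0, 0, 0.03], [0, 0, 0]], [[0, 0, 0], [0, 0, 0]]]'

```text
time: 24.55
eef_pos: [0.4982, -0.0733, 0.0701]
tcp_rot: [0.482, -0.517, 0.518, -0.482]
contact_force: [0.5, 1.1, -0.9]
opening: -0.001
```

Request:
send_rows --plan '[[[0, 0, 0.02], [0, 0, 0]], [[0, 0, 0.02], [0, 0, 0]], [[0, 0, 0], [0, 0, 0]]]'

```text
time: 24.85
eef_pos: [0.5023, -0.0735, 0.0697]
tcp_rot: [-0.482, 0.518, -0.518, 0.482]
contact_force: [-0.9, 0.3, -0.1]
opening: 0.003
```

Request:
send_rows --plan '[[[0, 0, 0.02], [0, 0, 0]], [[0, 0, 0], [0, 0, 0]], [[0, 0, 0], [0, 0, 0]]]'

```text
time: 25.15
eef_pos: [0.5041, -0.0735, 0.0696]
tcp_rot: [-0.482, 0.518, -0.517, 0.481]
contact_force: [-1.5, 0.0, 1.4]
opening: -0.003
```

Request:
send_rows --plan '[[[0, 0, 0.02], [0, 0, 0]], [[0, 0, 0], [0, 0, 0]], [[0, 0, 0], [0, 0, 0]]]'

```text
time: 25.45
eef_pos: [0.5058, -0.0736, 0.0698]
tcp_rot: [-0.483, 0.519, -0.516, 0.481]
contact_force: [-6.3, 0.9, 6.2]
opening: 0.004
```

Request:
send_rows --plan '[[[0, 0, 0.015], [0, 0, 0]], [[0, 0, 0], [0, 0, 0]], [[0, 0, 0], [0, 0, 0]]]'

```text
time: 25.75
eef_pos: [0.507, -0.0737, 0.0701]
tcp_rot: [-0.483, 0.519, -0.516, 0.481]
contact_force: [-8.9, 1.0, 9.6]
opening: -0.001
```

Request:
send_rows --plan '[[[0, 0, -0.1], [0, 0, 0]], [[0, 0, -0.15], [0, 0, 0]], [[0, -0.2, 0], [0, 0, 0]], [[0, -0.3, 0], [0, 0, 0]], [[0, -0.3, 0], [0, 0, 0]], [[0, 0, 0], [0, 0, 0]]]' --gripper 0

```text
time: 26.35
eef_pos: [0.4829, -0.0732, 0.1718]
tcp_rot: [0.479, -0.513, 0.522, -0.484]
contact_force: [-0.4, 0.0, 1.4]
opening: 0.991
```

Run:
```python
from h import *
s=get_state(); print(s["time"],s["eef_pos"])
path([(.436,.30,.165)],[U[2]],[11])
```

```text
26.35 [ 0.48285978 -0.07317605  0.17184735]
[[[-0.279,0.003,-0.056],[-0.0002,-0.0001,0.0001]],[[-0.279,0.004,-0.056],[-0.0002,-0.0001,0.0001]],[[-0.279,0.004,-0.056],[-0.0002,-0.0001,0.0001]],[[-0.279,0.004,-0.056],[-0.0002,-0.0001,0.0001]],[[-0.28,0.004,-0.055],[-0.0002,-0.0001,0.0001]],[[-0.28,0.004,-0.055],[-0.0002,-0.0001,0.0001]],[[-0.28,0.004,-0.055],[-0.0002,-0.0001,0.0001]],[[-0.28,0.005,-0.055],[-0.0002,-0.0001,0.0001]],[[-0.28,0.005,-0.055],[-0.0002,-0.0001,0.0001]],[[-0.28,0.005,-0.055],[-0.0002,-0.0001,0.0001]],[[-0.28,0.005,-0.055],[-0.0002,-0.0001,0.0001]]]
```

Request:
send_rows --plan '[[[-0.279, 0.004, -0.056], [0, 0, 0]], [[-0.279, 0.004, -0.056], [0, 0, 0]], [[-0.279, 0.004, -0.056], [0, 0, 0]], [[-0.279, 0.004, -0.056], [0, 0, 0]], [[-0.28, 0.004, -0.055], [0, 0, 0]], [[-0.28, 0.004, -0.055], [0, 0, 0]], [[-0.28, 0.004, -0.055], [0, 0, 0]], [[-0.28, 0.004, -0.055], [0, 0, 0]], [[-0.28, 0.004, -0.055], [0, 0, 0]], [[-0.28, 0.004, -0.055], [0, 0, 0]], [[-0.28, 0.004, -0.055], [0, 0, 0]]]'

```text
time: 27.45
eef_pos: [0.4321, 0.303, 0.1596]
tcp_rot: [0.481, -0.518, 0.518, -0.482]
contact_force: [0.8, 0.1, 0.0]
opening: 1.002
```

Request:
send_rows --plan '[[[0, 0, 0], [0, 0, 0]], [[0, 0, 0], [0, 0, 0]], [[0, 0, 0], [0, 0, 0]]]'

```text
time: 27.75
eef_pos: [0.4324, 0.3009, 0.1598]
tcp_rot: [0.482, -0.518, 0.518, -0.481]
contact_force: [0.1, -0.4, 0.3]
opening: 0.999
```

```bash
python3 look.py bL 0.435 0.301
```

```text
27.75 [0.4324417  0.30090698 0.15981059] 0.9992071243924514 [-0.014 -0.007  0.     0.002  0.005  0.004]
[325.6 185.8]
[326.2 204.7]
crop origin 196 104 x3
```

View pics/bL.png

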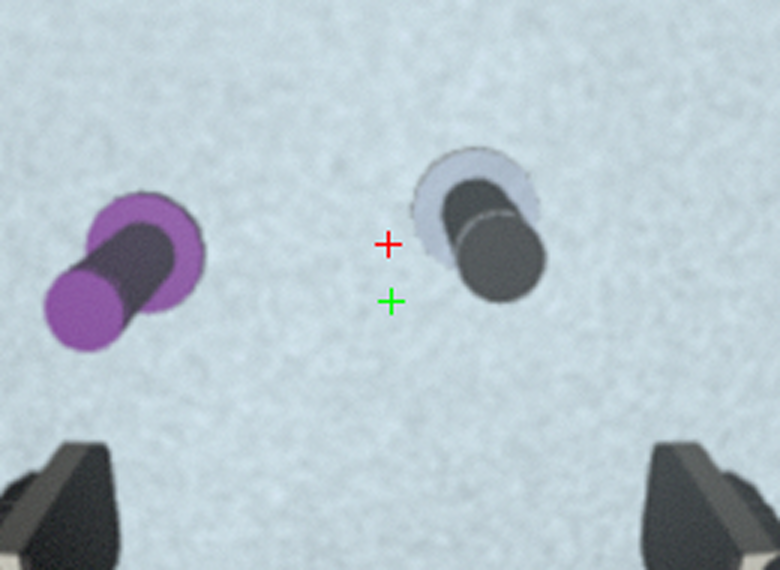

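The left barrel has been knocked aside: its top is now at crop (501,258), about 30 mm further away. I'll re-measure it.

Run:
```python
from h import *
d=np.load("bL.npy",allow_pickle=True).item(); c,s=d["c"],d["s"]
print(wback(c,s,(363,190),.075),wback(c,s,(354.7,173.7),.006))
p=wback(c,s,(363,190),.075); path([(p[0],p[1]-.0025,.12)],[U[2]],[4])
```

```text
[0.46514349 0.31102852 0.075     ] [0.46537944 0.31149492 0.006     ]
[[[-0.021,0.083,0.066],[0.0,-0.0002,0.0]],[[-0.021,0.083,0.066],[0.0,-0.0002,0.0]],[[-0.021,0.083,0.067],[0.0,-0.0002,0.0]],[[-0.021,0.083,0.067],[0.0,-0.0002,0.0]]]
```

Request:
send_rows --plan '[[[-0.021, 0.03, 0.066], [0, 0, 0]], [[-0.021, 0.03, 0.066], [0, 0, 0]], [[-0.021, 0.03, 0.067], [0, 0, 0]], [[-0.021, 0.03, 0.067], [0, 0, 0]], [[0, 0, 0], [0, 0, 0]], [[0, 0, 0], [0, 0, 0]]]' --gripper 0.4

```text
time: 28.4
eef_pos: [0.4652, 0.3093, 0.1456]
tcp_rot: [-0.482, 0.518, -0.518, 0.481]
contact_force: [-0.6, -0.4, 0.3]
opening: 0.604
```

Run:
```python
from h import *
s=get_state(); print(s["eef_pos"]); c=read_camera("wrist")
g=cv2.cvtColor(c["img"],cv2.COLOR_BGR2GRAY)
q=wproj(c,s,(.465,.3095,.075)); print("pred",q)
x,y=q.astype(int); w=g[y-45:y+35,x-45:x+45]; m=(w<70).astype(np.uint8); n,l,st,ce=cv2.connectedComponentsWithStats(m)
for i in range(1,n):
    if st[i,4]>300: print(st[i],ce[i]+[x-45,y-45])
path([(.465,.309,.045)],[U[2]],[5])
```

```text
[0.46519685 0.30927365 0.14563939]
pred [322.83858271 209.95290175]
[  32   13   29   46 1033] [322.92158761 200.39496612]
[[[0.0,0.168,0.0],[0.0,-0.0001,0.0]],[[0.0,0.168,0.0],[0.0,-0.0001,0.0]],[[0.001,0.168,0.0],[0.0,-0.0001,0.0]],[[0.001,0.168,0.0],[0.0,-0.0001,0.0]],[[0.001,0.168,-0.0],[0.0,-0.0001,0.0]]]
```

Request:
send_rows --plan '[[[0, 0.168, 0], [0, 0, 0]], [[0, 0.168, 0], [0, 0, 0]], [[0, 0.168, 0], [0, 0, 0]], [[0, 0.168, 0], [0, 0, 0]], [[0, 0.168, 0], [0, 0, 0]], [[0, 0, 0], [0, 0, 0]], [[0, 0, 0], [0, 0, 0]]]'

```text
time: 29.15
eef_pos: [0.4649, 0.3094, 0.0455]
tcp_rot: [-0.482, 0.518, -0.518, 0.482]
contact_force: [0.3, 0.6, 0.1]
opening: 0.598
```

Request:
send_rows --plan '[[[0, 0, 0], [0, 0, 0]], [[0, 0, 0], [0, 0, 0]], [[0, 0, 0], [0, 0, 0]], [[0, 0, 0], [0, 0, 0]], [[0, 0, 0], [0, 0, 0]], [[0, 0, 0], [0, 0, 0]], [[0, 0, 0], [0, 0, 0]]]' --gripper 1 --grip_force 60

```text
time: 29.85
eef_pos: [0.4661, 0.31, 0.0471]
tcp_rot: [0.481, -0.517, 0.518, -0.483]
contact_force: [-1.9, 0.2, 5.6]
opening: 0.254
```

Run:
```python
from h import *
s=get_state(); print(s["eef_pos"],s["opening"]); p=u2w(U,(-.1,.056,.03)); print(p)
path([(*s["eef_pos"][:2],.14),(p[0],p[1]-.001,.14)],[U[2]]*2,[4,8])
```

```text
[0.46610497 0.30996358 0.04707801] 0.25360366129187956
[0.48525498 0.03949412 0.03      ]
[[[-0.0,-0.194,0.0],[-0.0001,-0.0001,-0.0001]],[[-0.0,-0.194,0.0],[-0.0001,-0.0001,-0.0001]],[[-0.0,-0.194,0.0],[-0.0001,-0.0001,-0.0001]],[[-0.0,-0.194,0.0],[-0.0001,-0.0001,-0.0001]],[[0.281,0.0,0.039],[0.0,0.0,0.0]],[[0.281,0.0,0.039],[0.0,0.0,0.0]],[[0.281,0.0,0.039],[0.0,0.0,0.0]],[[0.281,0.0,0.039],[0.0,0.0,0.0]],[[0.281,0.0,0.039],[0.0,0.0,0.0]],[[0.281,0.0,0.039],[0.0,0.0,0.0]],[[0.281,0.0,0.039],[0.0,0.0,0.0]],[[0.281,0.0,0.039],[0.0,0.0,0.0]]]
```

Request:
send_rows --plan '[[[0, -0.194, 0], [0, 0, 0]], [[0, -0.194, 0], [0, 0, 0]], [[0, -0.194, 0], [0, 0, 0]], [[0, -0.194, 0], [0, 0, 0]], [[0.281, 0, 0.039], [0, 0, 0]], [[0.281, 0, 0.039], [0, 0, 0]], [[0.281, 0, 0.039], [0, 0, 0]], [[0.281, 0, 0.039], [0, 0, 0]], [[0.281, 0, 0.039], [0, 0, 0]], [[0.281, 0, 0.039], [0, 0, 0]], [[0.281, 0, 0.039], [0, 0, 0]], [[0.281, 0, 0.039], [0, 0, 0]]]'

```text
time: 31.05
eef_pos: [0.4826, 0.0362, 0.1381]
tcp_rot: [0.482, -0.518, 0.518, -0.482]
contact_force: [0.7, 0.7, -1.2]
opening: 0.252
```

Request:
send_rows --plan '[[[0, 0, 0], [0, 0, 0]], [[0, 0, 0], [0, 0, 0]], [[0, 0, 0], [0, 0, 0]]]'

```text
time: 31.35
eef_pos: [0.4827, 0.0383, 0.1381]
tcp_rot: [-0.482, 0.518, -0.517, 0.482]
contact_force: [0.4, -0.7, -1.4]
opening: 0.253
```

Run:
```python
from h import *
s=get_state(); print(s["time"],s["eef_pos"],s["opening"],s["contact_force"]); c=read_camera("wrist")
im=cv2.convertScaleAbs(c["img"],alpha=1.6)
t=s["eef_pos"]
for p,col in ((u2w(U,(-.05,.056,.045)),(0,0,255)),(u2w(U,(-.05,0,.045)),(0,0,255)),(u2w(U,(-.072,.028,.045)),(255,0,0)),((t[0],t[1],t[2]-.047+.075),(0,255,0))):
    q=wproj(c,s,p); print(q.round(1)); cv2.drawMarker(im,tuple(int(v) for v in q),col,0,8,1)
cv2.imwrite("pics/sL.png",cv2.resize(im[90:360,190:470],None,fx=2.2,fy=2.2,interpolation=cv2.INTER_CUBIC))
p=u2w(U,(-.1,.056,.08)); path([(p[0],p[1]-.001,.08)],[U[2]],[4])
```

```text
31.35 [0.48271874 0.0383455  0.13808777] 0.25341655417395553 [ 0.44687278 -0.6585356  -1.44881464]
[385.5 200.6]
[381.6 260.7]
[358.6 232.1]
[323.1 273.2]
[[[-0.0,0.121,0.005],[0.0,-0.0001,-0.0]],[[-0.0,0.121,0.005],[0.0,-0.0001,-0.0]],[[-0.0,0.121,0.005],[0.0,-0.0001,-0.0]],[[-0.0,0.121,0.005],[0.0,-0.0001,-0.0]]]
```

View pics/sL.png

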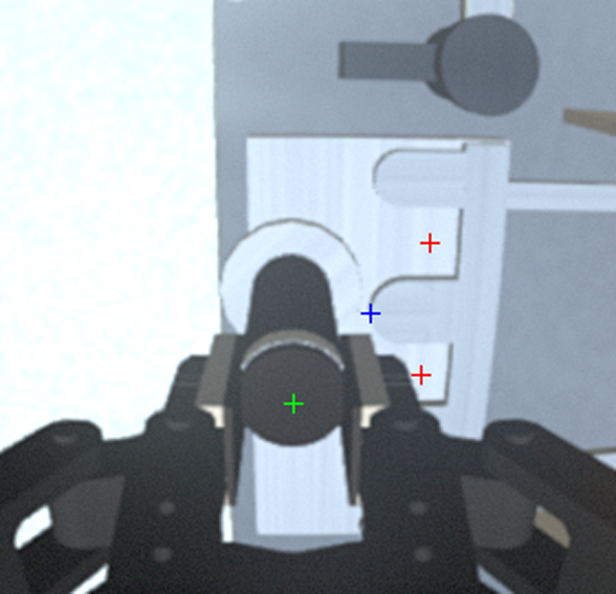

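Request:
send_rows --plan '[[[0, 0.12, 0.004], [0, 0, 0]], [[0, 0.12, 0.004], [0, 0, 0]], [[0, 0.12, 0.004], [0, 0, 0]], [[0, 0.12, 0.004], [0, 0, 0]], [[0, 0, 0], [0, 0, 0]], [[0, 0, 0], [0, 0, 0]]]'

```text
time: 32.0
eef_pos: [0.4845, 0.0381, 0.0801]
tcp_rot: [-0.482, 0.518, -0.517, 0.482]
contact_force: [-0.5, -0.1, -1.6]
opening: 0.251
```

Request:
send_rows --plan '[[[0, 0.015, 0], [0, 0, 0]], [[0, 0.01, 0], [0, 0, 0]], [[0, 0, 0], [0, 0, 0]], [[0, 0, 0], [0, 0, 0]]]'

```text
time: 32.4
eef_pos: [0.4851, 0.0374, 0.078]
tcp_rot: [0.482, -0.518, 0.518, -0.482]
contact_force: [-0.4, 0.5, -1.8]
opening: 0.253
```

Request:
send_rows --plan '[[[-0.004, 0.01, 0], [0, 0, 0]], [[0, 0, 0], [0, 0, 0]], [[0, 0, 0.07], [0, 0, 0]], [[0, 0, 0.07], [0, 0, 0]], [[0, 0, 0.07], [0, 0, 0]], [[0, 0, 0], [0, 0, 0]]]'

```text
time: 33.0
eef_pos: [0.5116, 0.0359, 0.077]
tcp_rot: [0.481, -0.517, 0.518, -0.482]
contact_force: [-0.5, -0.6, 3.5]
opening: 0.251
```

Smooth, and resting on the deck. The seat is expected at x ≈ 0.535.

Request:
send_rows --plan '[[[0, 0, 0.06], [0, 0, 0]], [[0, 0, 0.06], [0, 0, 0]], [[0, 0, 0.06], [0, 0, 0]], [[0, 0, 0], [0, 0, 0]]]'

```text
time: 33.4
eef_pos: [0.5325, 0.0345, 0.0771]
tcp_rot: [0.481, -0.517, 0.518, -0.482]
contact_force: [-1.1, -0.3, 5.8]
opening: 0.252
```

Request:
send_rows --plan '[[[0, 0, 0.015], [0, 0, 0]], [[0, 0, 0], [0, 0, 0]], [[0, 0, 0], [0, 0, 0]]]'

```text
time: 33.7
eef_pos: [0.5329, 0.0345, 0.0771]
tcp_rot: [-0.482, 0.518, -0.517, 0.481]
contact_force: [-3.4, -0.1, 6.7]
opening: 0.255
```

Request:
send_rows --plan '[[[0, 0, 0.015], [0, 0, 0]], [[0, 0, 0], [0, 0, 0]], [[0, 0, 0], [0, 0, 0]]]'

```text
time: 34.0
eef_pos: [0.5335, 0.0345, 0.0772]
tcp_rot: [-0.483, 0.519, -0.516, 0.481]
contact_force: [-6.4, 0.3, 10.7]
opening: 0.255
```

Request:
send_rows --plan '[[[0, 0, 0.015], [0, 0, 0]], [[0, 0, 0], [0, 0, 0]], [[0, 0, -0.015], [0, 0, 0]], [[0, 0, 0], [0, 0, 0]]]'

```text
time: 34.4
eef_pos: [0.5348, 0.0343, 0.0771]
tcp_rot: [-0.482, 0.518, -0.517, 0.482]
contact_force: [-3.5, 0.5, 6.3]
opening: 0.247
```

Request:
send_rows --plan '[[[0, 0, 0], [0, 0, 0]], [[0, 0, 0], [0, 0, 0]], [[0, 0, 0], [0, 0, 0]], [[0, -0.2, 0], [0, 0, 0]], [[0, -0.2, 0], [0, 0, 0]], [[0, -0.2, -0.15], [0, 0, 0]], [[0, 0, -0.2], [0, 0, 0]], [[0, 0, -0.1], [0, 0, 0]], [[0, 0, 0], [0, 0, 0]]]' --gripper 0.4

```text
time: 35.3
eef_pos: [0.4799, 0.0385, 0.1477]
tcp_rot: [-0.482, 0.518, -0.517, 0.481]
contact_force: [0.3, -1.2, -0.4]
opening: 0.598
```

Run:
```python
from h import *
s=get_state(); print(s["time"],s["eef_pos"]);p=u2w(U,(-.094,.056,.07)); path([(*p[:2],s["eef_pos"][2]),p],[U[2]]*2,[2,4])
```

```text
35.3 [0.4798972  0.0384709  0.14769073]
[[[-0.006,-0.0,0.047],[0.0001,-0.0003,-0.0]],[[-0.006,-0.0,0.047],[0.0001,-0.0003,-0.0]],[[0.0,0.162,0.0],[0.0,0.0,0.0]],[[0.0,0.162,0.0],[0.0,0.0,0.0]],[[0.0,0.162,0.0],[0.0,0.0,0.0]],[[0.0,0.162,0.0],[0.0,0.0,0.0]]]
```

Now the closed-finger push check on the left barrel.

Request:
send_rows --plan '[[[0, 0, 0], [0, 0, 0]], [[0, 0.162, 0], [0, 0, 0]], [[0, 0.162, 0], [0, 0, 0]], [[0, 0.162, 0], [0, 0, 0]], [[0, 0.162, 0], [0, 0, 0]], [[0, 0, 0], [0, 0, 0]], [[0, 0, 0.06], [0, 0, 0]], [[0, 0, 0.06], [0, 0, 0]], [[0, 0, 0.05], [0, 0, 0]], [[0, 0, 0.04], [0, 0, 0]], [[0, 0, 0], [0, 0, 0]], [[0, 0, 0], [0, 0, 0]]]' --gripper 1

```text
time: 36.5
eef_pos: [0.5067, 0.0364, 0.071]
tcp_rot: [0.482, -0.518, 0.518, -0.482]
contact_force: [0.3, 0.1, -0.1]
opening: -0.002
```

Request:
send_rows --plan '[[[0, 0, 0.03], [0, 0, 0]], [[0, 0, 0.02], [0, 0, 0]], [[0, 0, 0], [0, 0, 0]], [[0, 0, 0], [0, 0, 0]]]'

```text
time: 36.9
eef_pos: [0.5124, 0.036, 0.0707]
tcp_rot: [-0.482, 0.518, -0.518, 0.482]
contact_force: [0.3, 0.2, -0.3]
opening: -0.0
```

Request:
send_rows --plan '[[[0, 0, 0.015], [0, 0, 0]], [[0, 0, 0], [0, 0, 0]], [[0, 0, 0], [0, 0, 0]]]'

```text
time: 37.2
eef_pos: [0.5143, 0.0358, 0.0708]
tcp_rot: [-0.482, 0.518, -0.518, 0.482]
contact_force: [-0.7, -0.3, 0.2]
opening: 0.001
```

Request:
send_rows --plan '[[[0, 0, 0.015], [0, 0, 0]], [[0, 0, 0], [0, 0, 0]], [[0, 0, 0], [0, 0, 0]]]'

```text
time: 37.5
eef_pos: [0.5156, 0.0358, 0.0708]
tcp_rot: [-0.482, 0.518, -0.517, 0.481]
contact_force: [-3.8, -0.2, 2.7]
opening: 0.001
```

Request:
send_rows --plan '[[[0, 0, 0.015], [0, 0, 0]], [[0, 0, 0], [0, 0, 0]], [[0, 0, 0], [0, 0, 0]]]'

```text
time: 37.8
eef_pos: [0.5162, 0.0357, 0.0708]
tcp_rot: [-0.483, 0.519, -0.516, 0.481]
contact_force: [-7.8, -0.2, 6.7]
opening: -0.003
```

Left is firm at x ≈ 0.516. Allowing for yaw, the right barrel stopped about 1.5 mm shallower, so I'll push it again, lower and firmer.

Run:
```python
from h import *
s=get_state(); w=s["eef_pos"]; b=u2w(U,(-.094,.056,0)); p=u2w(U,(-.094,-.056,.066))
path([(b[0],b[1]-.003,w[2]),(b[0],b[1],.145),(p[0],p[1],.145),p,],[U[2]]*4,[2,2,4,4])
```

```text
[[[0.006,0.001,-0.104],[0.0004,-0.0003,0.0]],[[0.006,0.0,-0.104],[0.0004,-0.0003,0.0]],[[-0.012,-0.309,-0.001],[0.0,0.0,0.0]],[[-0.012,-0.309,-0.001],[0.0,0.0,0.0]],[[0.233,0.0,0.0],[0.0,0.0,0.0]],[[0.233,0.0,0.0],[0.0,0.0,0.0]],[[0.233,0.0,0.0],[0.0,0.0,0.0]],[[0.233,0.0,0.0],[0.0,0.0,0.0]],[[0.0,0.165,0.0],[0.0,0.0,0.0]],[[0.0,0.165,0.0],[0.0,0.0,0.0]],[[0.0,0.165,0.0],[0.0,0.0,0.0]],[[0.0,0.165,0.0],[0.0,0.0,0.0]]]
```

Request:
send_rows --plan '[[[0.006, 0, -0.11], [0, 0, 0]], [[0.006, 0, -0.11], [0, 0, 0]], [[-0.01, -0.309, 0], [0, 0, 0]], [[-0.01, -0.309, 0], [0, 0, 0]], [[0.233, 0, 0], [0, 0, 0]], [[0.233, 0, 0], [0, 0, 0]], [[0.233, 0, 0], [0, 0, 0]], [[0.233, 0, 0], [0, 0, 0]], [[0, 0.165, 0], [0, 0, 0]], [[0, 0.165, 0], [0, 0, 0]], [[0, 0.165, 0], [0, 0, 0]], [[0, 0.165, 0], [0, 0, 0]]]'

```text
time: 39.0
eef_pos: [0.4846, -0.0736, 0.0652]
tcp_rot: [0.481, -0.517, 0.519, -0.482]
contact_force: [-0.5, -0.6, 0.3]
opening: -0.001
```

Request:
send_rows --plan '[[[0, 0, 0], [0, 0, 0]], [[0, 0, 0], [0, 0, 0]], [[0, 0, 0.06], [0, 0, 0]], [[0, 0, 0.05], [0, 0, 0]], [[0, 0, 0.04], [0, 0, 0]], [[0, 0, 0], [0, 0, 0]], [[0, 0, 0], [0, 0, 0]]]'

```text
time: 39.7
eef_pos: [0.5018, -0.0744, 0.0659]
tcp_rot: [0.482, -0.518, 0.518, -0.482]
contact_force: [-0.9, -0.8, -0.2]
opening: 0.002
```

Request:
send_rows --plan '[[[0, 0, 0.02], [0, 0, 0]], [[0, 0, 0.02], [0, 0, 0]], [[0, 0, 0], [0, 0, 0]], [[0, 0, 0], [0, 0, 0]]]'

```text
time: 40.1
eef_pos: [0.5059, -0.0747, 0.0657]
tcp_rot: [-0.482, 0.518, -0.517, 0.481]
contact_force: [-3.4, 1.0, 2.9]
opening: 0.004
```

Request:
send_rows --plan '[[[0, 0, 0.015], [0, 0, 0]], [[0, 0, 0], [0, 0, 0]], [[0, 0, 0], [0, 0, 0]]]'

```text
time: 40.4
eef_pos: [0.5072, -0.0747, 0.0659]
tcp_rot: [-0.482, 0.518, -0.517, 0.481]
contact_force: [-6.0, 0.5, 6.0]
opening: -0.002
```

Request:
send_rows --plan '[[[0, 0, 0.015], [0, 0, 0]], [[0, 0, 0], [0, 0, 0]], [[0, 0, 0], [0, 0, 0]]]'

```text
time: 40.7
eef_pos: [0.5081, -0.0748, 0.066]
tcp_rot: [-0.483, 0.519, -0.516, 0.481]
contact_force: [-9.4, 0.9, 9.4]
opening: -0.0
```

Request:
send_rows --plan '[[[0, 0, 0.015], [0, 0, 0]], [[0, 0, 0], [0, 0, 0]], [[0, 0, 0], [0, 0, 0]]]'

```text
time: 41.0
eef_pos: [0.5087, -0.0747, 0.0662]
tcp_rot: [-0.484, 0.52, -0.515, 0.48]
contact_force: [-13.0, 0.8, 12.9]
opening: 0.002
```

Request:
send_rows --plan '[[[0, 0, 0.015], [0, 0, 0]], [[0, 0, 0], [0, 0, 0]], [[0, 0, 0], [0, 0, 0]]]'

```text
time: 41.3
eef_pos: [0.509, -0.0747, 0.0662]
tcp_rot: [-0.485, 0.521, -0.514, 0.479]
contact_force: [-17.3, 1.0, 16.4]
opening: 0.002
```

Run:
```python
from h import *
s=get_state(); w=s["eef_pos"]; b=u2w(U,(-.094,-.056,0))
path([(b[0],b[1]-.003,w[2]),(b[0],b[1]-.003,.22),(.5888,-.2045,.22),(.5888,-.2045,.131)],[U[2]]*4,[3,5,6,4])
```

```text
[[[0.008,0.001,-0.07],[0.0007,-0.0001,-0.0]],[[0.007,0.001,-0.07],[0.0007,-0.0001,-0.0]],[[0.007,0.0,-0.07],[0.0007,-0.0001,-0.0]],[[0.0,-0.256,0.0],[0.0,0.0,0.0]],[[0.0,-0.256,0.0],[0.0,0.0,0.0]],[[0.0,-0.256,0.0],[0.0,0.0,0.0]],[[0.0,-0.256,0.0],[0.0,0.0,0.0]],[[0.0,-0.256,0.0],[0.0,0.0,0.0]],[[0.169,0.0,0.158],[0.0,0.0,0.0]],[[0.169,0.0,0.158],[0.0,0.0,0.0]],[[0.169,0.0,0.158],[0.0,0.0,0.0]],[[0.169,0.0,0.158],[0.0,0.0,0.0]]]
[[[0.169,0.0,0.158],[0.0,0.0,0.0]],[[0.169,0.0,0.158],[0.0,0.0,0.0]],[[0.0,0.185,0.0],[0.0,0.0,0.0]],[[0.0,0.185,0.0],[0.0,0.0,0.0]],[[0.0,0.185,0.0],[0.0,0.0,0.0]],[[0.0,0.185,0.0],[0.0,0.0,0.0]]]
```

Request:
send_rows --plan '[[[0, 0, -0.09], [0, 0, 0]], [[0, 0, -0.09], [0, 0, 0]], [[0, 0, -0.09], [0, 0, 0]], [[0, -0.256, 0], [0, 0, 0]], [[0, -0.256, 0], [0, 0, 0]], [[0, -0.256, 0], [0, 0, 0]], [[0, -0.256, 0], [0, 0, 0]], [[0, -0.256, 0], [0, 0, 0]], [[0.169, 0, 0.158], [0, 0, 0]], [[0.169, 0, 0.158], [0, 0, 0]], [[0.169, 0, 0.158], [0, 0, 0]], [[0.169, 0, 0.158], [0, 0, 0]]]' --gripper 0

```text
time: 42.5
eef_pos: [0.5521, -0.1603, 0.2194]
tcp_rot: [0.481, -0.517, 0.518, -0.482]
contact_force: [-0.9, 0.3, -0.3]
opening: 0.999
```

Request:
send_rows --plan '[[[0.169, 0, 0.158], [0, 0, 0]], [[0.169, 0, 0.158], [0, 0, 0]], [[0, 0, 0], [0, 0, 0]], [[0, 0, 0], [0, 0, 0]], [[0, 0, 0], [0, 0, 0]]]'

```text
time: 43.0
eef_pos: [0.5856, -0.2018, 0.2191]
tcp_rot: [-0.482, 0.518, -0.517, 0.482]
contact_force: [0.0, 0.1, -0.3]
opening: 0.997
```

Run:
```python
from h import *
s=get_state(); print(s["time"],s["eef_pos"],s["opening"])
path([(.5888,-.2045,.131)],[U[2]],[4])
c=read_camera("top"); im=cv2.convertScaleAbs(c["img"],alpha=1.6)
w=read_camera("wrist"); iw=cv2.convertScaleAbs(w["img"],alpha=1.6)
for y in (.056,-.056):
    q=proj(c,u2w(U,(-.05,y,.105))); print((q-[290,150])*5)
a=cv2.resize(im[150:250,290:430],None,fx=5,fy=5,interpolation=cv2.INTER_CUBIC); a=cv2.resize(a,(560,400))
b=cv2.resize(iw[0:250,150:500],(240,171)); 
cv2.imwrite("pics/chk.png",a)
cv2.imwrite("pics/wchk.png",iw)
```

```text
43.0 [ 0.58555744 -0.20175931  0.21908977] 0.9966183107026864
[[[0.005,0.184,0.007],[0.0,-0.0001,-0.0]],[[0.005,0.184,0.007],[0.0,-0.0001,-0.0]],[[0.005,0.184,0.007],[0.0,-0.0001,-0.0]],[[0.005,0.184,0.007],[0.0,-0.0001,-0.0]]]
[162.5786361  251.84187528]
[359.97991512 260.12888304]
```

View pics/chk.png

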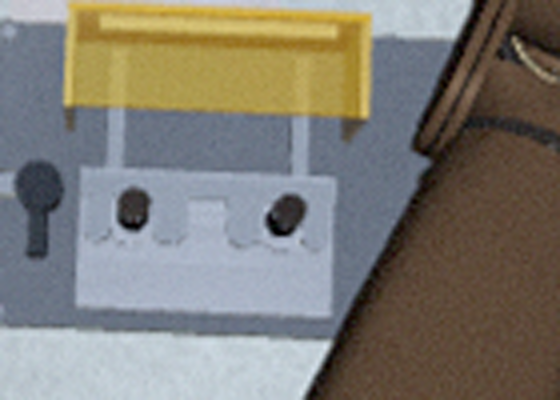

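Both barrels sit at the backs of their slots: the tops are seen near (132,197) and (290,206), against predictions of (130,201) and (288,208). Next I grip the sleeve.

Request:
send_rows --plan '[[[0.005, 0.184, 0.007], [0, 0, 0]], [[0.005, 0.184, 0.007], [0, 0, 0]], [[0.005, 0.184, 0.007], [0, 0, 0]], [[0.005, 0.184, 0.007], [0, 0, 0]], [[0, 0, 0], [0, 0, 0]], [[0, 0, 0], [0, 0, 0]]]'

```text
time: 43.7
eef_pos: [0.5889, -0.2046, 0.1313]
tcp_rot: [-0.482, 0.518, -0.517, 0.482]
contact_force: [0.1, -0.6, 1.1]
opening: 0.998
```

Request:
send_rows --plan '[[[0, 0, 0], [0, 0, 0]], [[0, 0, 0], [0, 0, 0]], [[0, 0, 0], [0, 0, 0]], [[0, 0, 0], [0, 0, 0]], [[0, 0, 0], [0, 0, 0]], [[0, 0, 0], [0, 0, 0]], [[0, 0, 0], [0, 0, 0]], [[0, 0, 0], [0, 0, 0]]]' --gripper 1 --grip_force 50

```text
time: 44.5
eef_pos: [0.5887, -0.2052, 0.1319]
tcp_rot: [-0.482, 0.518, -0.517, 0.481]
contact_force: [-4.4, 0.7, 5.1]
opening: 0.237
```

Run:
```python
from h import *
s=get_state(); print(s["time"],s["eef_pos"],s["opening"],s["contact_force"])
arc(None,.05,9.5,0,36,-1)
```

```text
44.5 [ 0.58873091 -0.20519245  0.13185887] 0.23727506924844702 [-4.38152445  0.67863684  5.119972  ]
[[[0.109,0.0,-0.006],[0,0,0]],[[0.105,0.0,-0.034],[0,0,0]],[[0.091,0.0,-0.06],[0,0,0]],[[0.073,0.0,-0.082],[0,0,0]],[[0.049,0.0,-0.098],[0,0,0]],[[0.022,0.0,-0.108],[0,0,0]],[[-0.008,0.0,-0.109],[0,0,0]],[[-0.035,0.0,-0.104],[0,0,0]],[[-0.062,0.0,-0.091],[0,0,0]],[[-0.082,0.0,-0.072],[0,0,0]],[[-0.099,0.0,-0.047],[0,0,0]],[[-0.108,0.0,-0.02],[0,0,0]]]
[[[-0.109,0.0,0.008],[0,0,0]],[[-0.104,0.0,0.037],[0,0,0]],[[-0.09,0.0,0.062],[0,0,0]],[[-0.07,0.0,0.084],[0,0,0]],[[-0.047,0.0,0.1],[0,0,0]],[[-0.019,0.0,0.108],[0,0,0]],[[0.01,0.0,0.109],[0,0,0]],[[0.038,0.0,0.103],[0,0,0]],[[0.064,0.0,0.089],[0,0,0]],[[0.085,0.0,0.069],[0,0,0]],[[0.1,0.0,0.046],[0,0,0]],[[0.108,0.0,0.017],[0,0,0]]]
[[[0.109,0.0,-0.011],[0,0,0]],[[0.102,0.0,-0.04],[0,0,0]],[[0.089,0.0,-0.064],[0,0,0]],[[0.068,0.0,-0.086],[0,0,0]],[[0.044,0.0,-0.1],[0,0,0]],[[0.016,0.0,-0.109],[0,0,0]],[[-0.012,0.0,-0.109],[0,0,0]],[[-0.041,0.0,-0.101],[0,0,0]],[[-0.066,0.0,-0.088],[0,0,0]],[[-0.086,0.0,-0.068],[0,0,0]],[[-0.101,0.0,-0.042],[0,0,0]],[[-0.109,0.0,-0.015],[0,0,0]]]
```

Request:
send_rows --plan '[[[0.109, 0, -0.006], [0, 0, 0]], [[0.105, 0, -0.034], [0, 0, 0]], [[0.091, 0, -0.06], [0, 0, 0]], [[0.073, 0, -0.082], [0, 0, 0]], [[0.049, 0, -0.098], [0, 0, 0]], [[0.022, 0, -0.108], [0, 0, 0]], [[-0.008, 0, -0.109], [0, 0, 0]], [[-0.035, 0, -0.104], [0, 0, 0]], [[-0.062, 0, -0.091], [0, 0, 0]], [[-0.082, 0, -0.072], [0, 0, 0]], [[-0.099, 0, -0.047], [0, 0, 0]], [[-0.108, 0, -0.02], [0, 0, 0]]]'

```text
time: 45.7
eef_pos: [0.4887, -0.2075, 0.132]
tcp_rot: [0.484, -0.516, 0.519, -0.48]
contact_force: [-3.9, -7.1, 2.1]
opening: 0.235
```

Request:
send_rows --plan '[[[-0.109, 0, 0.008], [0, 0, 0]], [[-0.104, 0, 0.037], [0, 0, 0]], [[-0.09, 0, 0.062], [0, 0, 0]], [[-0.07, 0, 0.084], [0, 0, 0]], [[-0.047, 0, 0.1], [0, 0, 0]], [[-0.019, 0, 0.108], [0, 0, 0]], [[0.01, 0, 0.109], [0, 0, 0]], [[0.038, 0, 0.103], [0, 0, 0]], [[0.064, 0, 0.089], [0, 0, 0]], [[0.085, 0, 0.069], [0, 0, 0]], [[0.1, 0, 0.046], [0, 0, 0]], [[0.108, 0, 0.017], [0, 0, 0]]]'

```text
time: 46.9
eef_pos: [0.5888, -0.2061, 0.1318]
tcp_rot: [-0.481, 0.519, -0.516, 0.482]
contact_force: [-6.1, 7.1, 8.1]
opening: 0.234
```

Run:
```python
from h import *
s=get_state(); a=9.5/3; print(s["time"],s["eef_pos"],s["opening"],s["contact_force"]); print(u2w(U,(-.03-.05*np.cos(a),-.185-.05*np.sin(a),.131)))
```

```text
46.9 [ 0.58876904 -0.20611739  0.13180527] 0.23448624293499953 [-6.05104007  7.05730478  8.13285469]
[ 0.58859756 -0.20788188  0.131     ]
```

Request:
send_rows --plan '[[[0.109, 0, -0.011], [0, 0, 0]], [[0.102, 0, -0.04], [0, 0, 0]], [[0.089, 0, -0.064], [0, 0, 0]], [[0.068, 0, -0.086], [0, 0, 0]], [[0.044, 0, -0.1], [0, 0, 0]], [[0.016, 0, -0.109], [0, 0, 0]], [[-0.012, 0, -0.109], [0, 0, 0]], [[-0.041, 0, -0.101], [0, 0, 0]], [[-0.066, 0, -0.088], [0, 0, 0]], [[-0.086, 0, -0.068], [0, 0, 0]], [[-0.101, 0, -0.042], [0, 0, 0]], [[-0.109, 0, -0.015], [0, 0, 0]]]'

```text
time: 48.1
eef_pos: [0.4886, -0.2049, 0.132]
tcp_rot: [0.484, -0.516, 0.519, -0.48]
contact_force: [-3.3, -6.0, 2.7]
opening: 0.232
```

Request:
send_rows --plan '[[[-0.03, 0, 0], [0, 0, 0]], [[-0.03, 0, 0], [0, 0, 0]], [[0, 0, 0], [0, 0, 0]], [[0, 0, 0], [0, 0, 0]]]'

```text
time: 48.5
eef_pos: [0.4889, -0.2015, 0.1321]
tcp_rot: [0.486, -0.513, 0.521, -0.478]
contact_force: [-6.7, -16.5, 1.0]
opening: 0.233
```

Request:
send_rows --plan '[[[-0.03, 0, 0], [0, 0, 0]], [[0, 0, 0], [0, 0, 0]], [[0, 0, 0], [0, 0, 0]]]'

```text
time: 48.8
eef_pos: [0.4889, -0.2012, 0.1321]
tcp_rot: [0.488, -0.511, 0.522, -0.477]
contact_force: [-8.4, -26.3, -2.0]
opening: 0.235
```

Request:
send_rows --plan '[[[0.045, 0, 0], [0, 0, 0]], [[0, 0, 0], [0, 0, 0]], [[0, 0, 0], [0, 0, 0]], [[0, 0, 0], [0, 0, 0]], [[0, 0, 0], [0, 0, 0]], [[0, 0, 0], [0, 0, 0]]]' --gripper 0

```text
time: 49.4
eef_pos: [0.4898, -0.1961, 0.131]
tcp_rot: [-0.482, 0.517, -0.517, 0.482]
contact_force: [-0.1, 0.4, -0.7]
opening: 1.001
```

Run:
```python
from h import *
s=get_state(); w=s["eef_pos"]; print(s["time"],w,s["opening"],s["contact_force"])
path([(w[0],w[1],.21),(.5605,.1795,.22)],[U[2]]*2,[3,12])
```

```text
49.4 [ 0.48979155 -0.1960988   0.13098635] 1.000698808513403 [-0.09720409  0.41808537 -0.68459769]
[[[-0.0,-0.219,0.0],[-0.0,-0.0001,-0.0]],[[-0.0,-0.219,0.0],[-0.0,-0.0001,-0.0]],[[-0.0,-0.219,0.0],[-0.0,-0.0001,-0.0]],[[-0.264,-0.007,0.031],[0.0,0.0,0.0]],[[-0.264,-0.007,0.031],[0.0,0.0,0.0]],[[-0.264,-0.007,0.031],[0.0,0.0,0.0]],[[-0.264,-0.007,0.031],[0.0,0.0,0.0]],[[-0.264,-0.007,0.031],[0.0,0.0,0.0]],[[-0.264,-0.007,0.031],[0.0,0.0,0.0]],[[-0.264,-0.007,0.031],[0.0,0.0,0.0]],[[-0.264,-0.007,0.031],[0.0,0.0,0.0]],[[-0.264,-0.007,0.031],[0.0,0.0,0.0]]]
[[[-0.264,-0.007,0.031],[0.0,0.0,0.0]],[[-0.264,-0.007,0.031],[0.0,0.0,0.0]],[[-0.264,-0.007,0.031],[0.0,0.0,0.0]]]
```

Request:
send_rows --plan '[[[0, -0.22, 0], [0, 0, 0]], [[0, -0.22, 0], [0, 0, 0]], [[0, -0.22, 0], [0, 0, 0]], [[-0.264, -0.007, 0.031], [0, 0, 0]], [[-0.264, -0.007, 0.031], [0, 0, 0]], [[-0.264, -0.007, 0.031], [0, 0, 0]], [[-0.264, -0.007, 0.031], [0, 0, 0]], [[-0.264, -0.007, 0.031], [0, 0, 0]], [[-0.264, -0.007, 0.031], [0, 0, 0]], [[-0.264, -0.007, 0.031], [0, 0, 0]], [[-0.264, -0.007, 0.031], [0, 0, 0]], [[-0.264, -0.007, 0.031], [0, 0, 0]]]'

```text
time: 50.6
eef_pos: [0.5435, 0.087, 0.2179]
tcp_rot: [0.482, -0.517, 0.518, -0.482]
contact_force: [0.2, 0.3, 0.6]
opening: 0.999
```

Request:
send_rows --plan '[[[-0.264, -0.007, 0.031], [0, 0, 0]], [[-0.264, -0.007, 0.031], [0, 0, 0]], [[-0.264, -0.007, 0.031], [0, 0, 0]], [[0, 0, 0], [0, 0, 0]], [[0, 0, 0], [0, 0, 0]], [[0, 0, 0], [0, 0, 0]]]'

```text
time: 51.2
eef_pos: [0.5612, 0.1788, 0.2201]
tcp_rot: [-0.482, 0.518, -0.518, 0.481]
contact_force: [-0.1, -0.1, 0.6]
opening: 0.999
```

Run:
```python
from h import *
s=get_state(); w=s["eef_pos"]; print(s["time"],w)
path([(.5605,.1795,.08)],[U[2]],[6])
c=read_camera("top"); im=cv2.convertScaleAbs(c["img"],alpha=1.6)
c=read_camera("wrist"); q=wproj(c,s,u2w(U,(-.034,.2,.107))); print(q)
iw=cv2.convertScaleAbs(c["img"],alpha=1.6); cv2.drawMarker(iw,tuple(int(v) for v in q),(0,0,255),0,8,1)
cv2.imwrite("pics/lv.png",iw[:, 60:580])
```

```text
51.2 [0.56123358 0.1787666  0.22008244]
[[[-0.001,0.195,-0.001],[0.0,-0.0001,0.0]],[[-0.001,0.195,-0.001],[0.0,-0.0001,0.0]],[[-0.001,0.195,-0.001],[0.0,-0.0001,0.0]],[[-0.001,0.195,-0.001],[0.0,-0.0001,0.0]],[[-0.001,0.195,-0.001],[0.0,-0.0001,0.0]],[[-0.001,0.195,-0.001],[0.0,-0.0001,0.0]]]
[322.7441837  196.29133791]
```

View pics/lv.png

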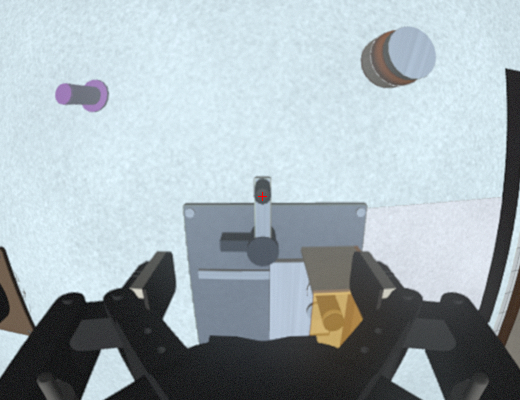

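Request:
send_rows --plan '[[[-0.001, 0.195, 0], [0, 0, 0]], [[-0.001, 0.195, 0], [0, 0, 0]], [[-0.001, 0.195, 0], [0, 0, 0]], [[-0.001, 0.195, 0], [0, 0, 0]], [[-0.001, 0.195, 0], [0, 0, 0]], [[-0.001, 0.195, 0], [0, 0, 0]], [[0, 0, 0], [0, 0, 0]], [[0, 0, 0], [0, 0, 0]]]'

```text
time: 52.1
eef_pos: [0.5615, 0.1794, 0.0801]
tcp_rot: [-0.482, 0.518, -0.518, 0.481]
contact_force: [-0.2, 0.4, 1.1]
opening: 1.0
```

Request:
send_rows --plan '[[[0, 0, 0], [0, 0, 0]], [[0, 0, 0], [0, 0, 0]], [[0, 0, 0], [0, 0, 0]], [[0, 0, 0], [0, 0, 0]], [[0, 0, 0], [0, 0, 0]], [[0, 0, 0], [0, 0, 0]], [[0, 0, 0], [0, 0, 0]], [[0, 0, 0], [0, 0, 0]]]' --gripper 1 --grip_force 25

```text
time: 52.9
eef_pos: [0.5612, 0.1802, 0.0804]
tcp_rot: [-0.482, 0.518, -0.517, 0.482]
contact_force: [-3.6, 0.5, 4.9]
opening: 0.168
```

Run:
```python
from h import *
s=get_state(); print(s["time"],s["eef_pos"],s["opening"],s["contact_force"])
arc(None,.075,1.57,0,12,1)
```

```text
52.9 [0.56122933 0.18023417 0.08036422] 0.16849677550779554 [-3.58059749  0.48178513  4.89467181]
[[[0.006,0.0,-0.082],[0,0,0]],[[0.016,0.0,-0.08],[0,0,0]],[[0.027,0.0,-0.077],[0,0,0]],[[0.036,0.0,-0.073],[0,0,0]],[[0.046,0.0,-0.068],[0,0,0]],[[0.054,0.0,-0.061],[0,0,0]],[[0.061,0.0,-0.054],[0,0,0]],[[0.069,0.0,-0.045],[0,0,0]],[[0.073,0.0,-0.036],[0,0,0]],[[0.077,0.0,-0.026],[0,0,0]],[[0.081,0.0,-0.015],[0,0,0]],[[0.081,0.0,-0.005],[0,0,0]]]
```

Request:
send_rows --plan '[[[0.006, 0, -0.082], [0, 0, 0]], [[0.016, 0, -0.08], [0, 0, 0]], [[0.027, 0, -0.077], [0, 0, 0]], [[0.036, 0, -0.073], [0, 0, 0]], [[0.046, 0, -0.068], [0, 0, 0]], [[0.054, 0, -0.061], [0, 0, 0]], [[0.061, 0, -0.054], [0, 0, 0]], [[0.069, 0, -0.045], [0, 0, 0]], [[0.073, 0, -0.036], [0, 0, 0]], [[0.077, 0, -0.026], [0, 0, 0]], [[0.081, 0, -0.015], [0, 0, 0]], [[0.081, 0, -0.005], [0, 0, 0]]]'

```text
time: 54.1
eef_pos: [0.4811, 0.1099, 0.0802]
tcp_rot: [-0.482, 0.518, -0.517, 0.481]
contact_force: [2.1, 4.8, 3.7]
opening: 0.171
```

Request:
send_rows --plan '[[[0.03, 0, 0], [0, 0, 0]], [[0.01, 0, 0], [0, 0, 0]], [[0, 0, 0], [0, 0, 0]], [[0, 0, 0], [0, 0, 0]]]'

```text
time: 54.5
eef_pos: [0.4806, 0.1051, 0.0801]
tcp_rot: [-0.482, 0.518, -0.517, 0.481]
contact_force: [-0.7, -0.2, 6.3]
opening: 0.167
```

Request:
send_rows --plan '[[[0.03, 0, 0], [0, 0, 0]], [[0, 0, 0], [0, 0, 0]], [[0, 0, 0], [0, 0, 0]]]'

```text
time: 54.8
eef_pos: [0.4805, 0.1037, 0.0801]
tcp_rot: [-0.48, 0.52, -0.517, 0.482]
contact_force: [1.2, 7.7, 4.9]
opening: 0.17
```

Request:
send_rows --plan '[[[-0.02, 0, 0], [0, 0, 0]], [[0, 0, 0], [0, 0, 0]], [[0, 0, 0], [0, 0, 0]], [[0, 0, 0], [0, 0, 0]], [[0, 0, 0], [0, 0, 0]], [[0, -0.25, 0], [0, 0, 0]], [[0, -0.25, 0], [0, 0, 0]], [[0, -0.3, 0], [0, 0, 0]], [[0, -0.3, 0], [0, 0, 0]], [[0, -0.3, 0], [0, 0, 0]], [[0, 0, 0], [0, 0, 0]], [[0, 0, 0], [0, 0, 0]]]' --gripper 0

```text
time: 56.0
eef_pos: [0.4816, 0.1043, 0.2488]
tcp_rot: [0.481, -0.517, 0.518, -0.482]
contact_force: [-0.8, 0.3, -1.1]
opening: 0.999
```

Run:
```python
from h import *
s=get_state(); print(s["time"],s["eef_pos"],s["opening"],s["contact_force"])
B=lambda i:cv2.convertScaleAbs(i,alpha=1.6)
c=read_camera("wrist"); iw=B(c["img"])
q=wproj(c,s,u2w(U,(-.109,.125,.107))); print(q); cv2.drawMarker(iw,tuple(int(v) for v in q),(0,0,255),0,8,1)
a=cv2.resize(iw[100:300,240:540],(600,400))
sc=B(read_camera("scene")["img"])[150:290,170:430]; sc=cv2.resize(sc,(372,200))
tp=B(read_camera("top")["img"])[140:260,215:475]; tp=cv2.resize(tp,(428,200))
out=np.zeros((600,800,3),np.uint8); out[:400,:600]=a; out[400:,:372]=sc; out[400:,372:]=tp
cv2.imwrite("pics/fin.png",out)
```

```text
56.0 [0.48158564 0.10426388 0.24880887] 0.998893574053004 [-0.81458886  0.29212007 -1.14828598]
[321.77302618 184.23513312]
```

View pics/fin.png

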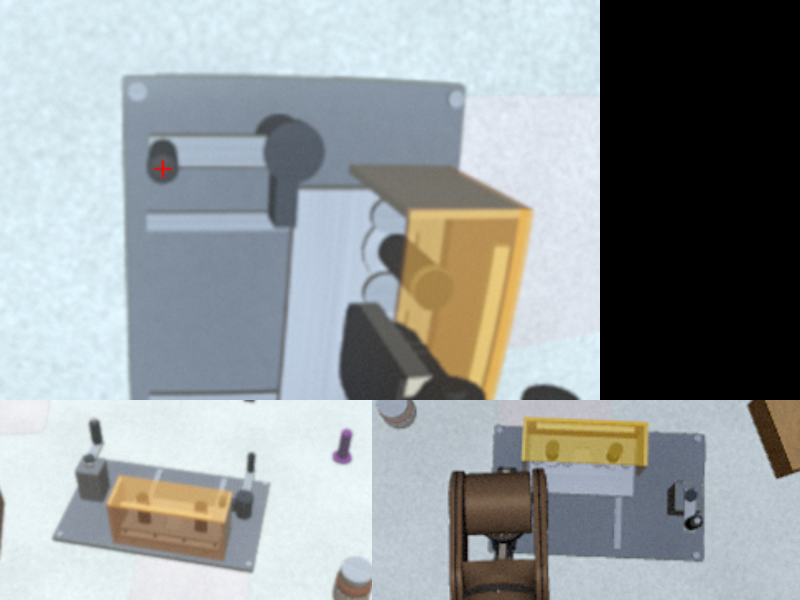

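The last composite shows:
- The lever peg is back at its locked place, at its marker (162,168).
- The sled is home, with both barrels upright under the amber roof.
- The crank is at its home angle.
- The gripper is clear.

Signing off.

```bash
python3 -c "
from h import *
print(sign_off())"
```

```text
the job is handed in; nothing more can be done
None
```

The job is done and handed in at about 56 s of the 210 s allowed; no verdict was reported.

- **Freeing and winding out:** I freed the cam lever to its stop, then wound the sled out to the crank's stop while holding the sleeve all the way.
- **Barrels:** I found two barrels, with no third in any view. I put them in the right and left slots. The left one had been knocked about 3 cm aside, so I measured it again before gripping it.
- **Closing up:** I wound the sled home to the stop, holding the sleeve, and turned the lever back to its locked stop. I did not touch the jar, carton, mallet or purple look-alike.

**Last checks:** In the final pictures the sled is home, both barrels stand upright under the hood, the crank is at home, the lever peg is at its locked place, and the gripper is clear.

**Disagreements:**
- The wrist and top cameras differed by 2–3 mm, so I used a compromise between them.
- The right barrel first read about 1.5 mm shallower than the left. I pushed it again, to about 17 N, until the two matched within about 0.5 mm.
- During the final lever closing the gripper ended about 5 mm past the peg's expected position, probably from slipping along the pads. The force then rose as at a stop, and the picture shows the lever locked.

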